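# Restock the pantry's spice carriage and shut it away

### The arm

A 7-joint arm with a two-finger parallel gripper is mounted at the origin on the work surface. World frame = base frame: x ahead of the robot, y to its left, z up, the work surface at z = 0. Lengths are in m, angles in rad, forces in N, time in s.
With the tool pointing down it reaches from about 0.35 to 0.9 m from the base axis. Payload 8.1 kg.
Tool frame: the origin (TCP) lies midway between the tips of the shut fingers; the grasp point (between the pads) lies 19 mm behind it; x points along the fingers, z is the direction in which the jaws open and shut, and the axes are right-handed (so a half turn about x gives the same grasp; the last joint's range is limited). The gripper opens to 92 mm and grips with 3 to 60 N. Pads are 19 mm wide; open, the fingers measure 130 mm over their backs; the gripper's body (75 mm by 190 mm) begins 47 mm behind the grasp point.
Start: joints at [-1.212, 0.434, 0.025, 1.573, -0.012, 1.134, -0.075], TCP at [0.279, 0.56, 0.227] pointing down, gripper open.
Joint ranges: [-2.62, 2.62], [-0.44, 2.09], [-1.27, 1.32], [0.08, 2.57], [-1.32, 4.46], [0.12, 2], [-2.74, 2.74]. Speed limits (rad/s): [2.22, 2.22, 3.01, 3.01, 3.14, 3.14, 3.14].

### API

Orientations are given as a rotation vector (axis times angle).
In Python, from cell import arm, optics, finder gives the robot as it stands.
- The arm moves only by the tool send_rows, never from a script. Its argument "rows" is a list that holds one entry, the list of rows, each a list of 7 numbers: the shift along the tool's x, y, z in mm, then the turn, a rotation vector about the tool's x, y, z in degrees, then the opening in per cent of the stroke, from 0 (shut) to 100 (fully open). A call has exactly 8 rows; each row is the pose to reach, as a shift and turn from the pose commanded when the call began, along the tool's axes at that moment; what a row does not reach only later rows make up. A row lasts 1/10 s, in which the tool goes at most 50 mm and 8.59 degrees, less where a joint would pass 70% of its speed; a pose out of reach is approached as far as the arm can. A call with a gripper value outside its range is refused whole. The fingers move at their own pace and stop on an object; "grip_force" is the grip in N (left out, the last holds). Time passes only in rows, so rows that repeat a pose let the fingers close, or fill a call up. It gives the time, the measured TCP pose, the force and the opening at its end, in the units of the state.
- arm.observe(): the state, without advancing time (a new reading comes with each control period).
- optics.get_image(name): name is "side" or "top" or "wrist"; returns (picture, depth): 420x560x3 uint8, red, green, blue; 420x560 float32, m along the optical axis (not along the pixel's ray), 0 where there is no reading.
- optics.get_calibration(name): a dict with "camera_matrix" (3x3 intrinsics, pixels), "D" ([k1, k2, p1, p2, k3] as OpenCV has them; the pictures are not rectified), "position" and "orientation" of the camera in the world; the wrist camera has in their place "T_tool_cam" (4x4, takes a point from camera to tool coordinates, whose origin is the TCP and whose axes are the tool frame's). Camera axes: x right, y up, looking along -z (the intrinsics and any distortion apply to the point x, -y, -z); pixel columns grow to the right and rows downward; lengths in m; the calibration is good to about 2 mm. A picture is of the moment at which its call begins: read the wrist's pose just before it. get_calibration takes no time and is no camera call.
- arm.sign_off(): hands the job in, once; it reports no verdict.
Trained networks look in the newest picture that a camera, given by its name, has taken for a name from the list of things; names that differ only in an ending like _2 or _b are one class to them, and where a whole thing is asked for, a point or a joint stands for the part that bears it (a point fixed in the world has none). Each returns a list of dicts, best first, with "confidence" (0 to 1); they miss things now and then, are a little off and sometimes report something else, mostly with a low value. They report only what shows in the picture. A call takes as long as a camera call.
- finder.search_frame(camera, thing): "bbox" ([left, top, width, height] in pixels, round what is visible of it).
- finder.regions_of(camera, thing): "region" (420x560 bool, what is visible of it) and "bbox" ([left, top, width, height] in pixels, round what is visible of it).
- finder.place_of(camera, thing): "xy" ([column, row] in pixels: a listed point, or the origin of a listed thing).
The state is a dict: "clock": time; "joints": joint angles; "dq": joint speeds; "joint_efforts": joint torques, N m; "position": TCP position; "ee_rot": TCP orientation; "force": force on the tool from outside, world axes, zero at the start; "ft_torque": the same for the moment, N m; "width": opening from 0.0 (shut) to 1.0 (fully open).
Only numpy, scipy, OpenCV 4.12 (cv2) and the standard library are available. Lean on these libraries where they do the work, as an engineer would, in place of code of your own. Each camera call takes 0.05 s, during which the arm holds its last target.

### The job

Clear the empty, lidless jars out of the spice carriage and stand them upright in the grey washing-up tub, and stand every closed jar from the counter upright in a cell of the carriage, so that the carriage holds all the closed jars and no empties. Then push the loaded carriage fully home until its spring catch snaps in, and last lower the clear cover gently until it lies flat on the housing. Leave the oil bottle, the white storage jar and the bowl alone.

Things in the scene. Friction and masses are not known exactly. Their poses are not given: they have to be found in the camera images.
- jar1: closed jar: amber glass cylinder 56 mm in diameter with a flat steel lid of the same diameter, 72 mm high overall, about 0.2 kg; origin at the centre of its underside, z up along its axis; starts standing on the counter; may be absent
- jar2: closed jar: amber glass cylinder 56 mm in diameter with a flat steel lid of the same diameter, 72 mm high overall, about 0.2 kg; origin at the centre of its underside, z up along its axis; starts standing on the counter; may be absent
- jar3: closed jar: amber glass cylinder 56 mm in diameter with a flat steel lid of the same diameter, 72 mm high overall, about 0.2 kg; origin at the centre of its underside, z up along its axis; starts standing on the counter; may be absent
- jar4: closed jar: amber glass cylinder 56 mm in diameter with a flat steel lid of the same diameter, 72 mm high overall, about 0.2 kg; origin at the centre of its underside, z up along its axis; starts in a cell of the carriage
- empty1: empty jar: the same amber glass cylinder, 56 mm in diameter, but open at the top, without lid, 62 mm high, wall 3 mm, about 0.12 kg; starts in a cell of the carriage; origin at the centre of its underside, z up along its axis; may be absent
- empty2: empty jar: the same amber glass cylinder, 56 mm in diameter, but open at the top, without lid, 62 mm high, wall 3 mm, about 0.12 kg; starts in a cell of the carriage; origin at the centre of its underside, z up along its axis; may be absent
- empty3: empty jar: the same amber glass cylinder, 56 mm in diameter, but open at the top, without lid, 62 mm high, wall 3 mm, about 0.12 kg; starts in a cell of the carriage; origin at the centre of its underside, z up along its axis; may be absent
- unit: fixed oak spice unit, base 210 mm (x) by 365 mm (y), origin on the counter at the middle of its base. Along its own +y runs the slide of a carriage that starts drawn out at the -y end; at the +y end stands a housing (y from 5 to 180 mm, walls 8 mm thick, 110 mm high, open towards -y and above) with a clear hinged cover; its yaw varies a little
- tray (a joint): travel of the carriage along the unit's +y: 0 drawn out, 0.158 fully home against its stop. From about 0.143 a sprung plunger rides up a brass ridge (some 6 to 8 N to push over); past 0.1515 it snaps behind it and holds the carriage home
- tray_mid (a point): middle of the carriage at the height of its cells' floors (20 mm above the counter); moves with the carriage, axes as the unit's. The carriage is 180 mm square, its cell walls are 12 mm thick and rise 28 mm above the cell floors, and it has a front board (10 mm thick, top 51 mm above the counter) at its -y end
- cell1 (a point): floor centre of the carriage's -x -y cell: open above, 72 mm square, 28 mm deep; the four cells are 84 mm apart; any jar fits any cell
- cell2 (a point): floor centre of the carriage's +x -y cell: open above, 72 mm square, 28 mm deep; the four cells are 84 mm apart; any jar fits any cell
- cell3 (a point): floor centre of the carriage's -x +y cell: open above, 72 mm square, 28 mm deep; the four cells are 84 mm apart; any jar fits any cell
- cell4 (a point): floor centre of the carriage's +x +y cell: open above, 72 mm square, 28 mm deep; the four cells are 84 mm apart; any jar fits any cell
- tray_handle (a point): middle of the carriage's brass bar handle: a round bar 11 mm thick and 100 mm long along the unit's x, its centre 44 mm above the counter, 35 mm out from the front board on the -y side
- cover (a joint): angle of the clear cover: 0 flat on the housing's walls (its stop), 1.57 upright; a stiff hinge holds it at any angle; about 2 to 5 N at the free edge move it; it starts raised
- cover_hinge (a point): on the cover's hinge line, at the middle, at the top of the housing's +y end wall (110 mm above the counter); the hinge line runs along the unit's x; axes turn with the cover: -y from the hinge to the free edge, +z out of its outer face. The cover is 210 mm wide, 182 mm from hinge to free edge and 8 mm thick (z 0 to 8 mm)
- cover_tab (a point): middle of the brass tab at the cover's free edge, 194 mm from the hinge: 60 mm wide (x), 10 mm thick, projecting 25 mm beyond the edge in the cover's plane
- tub: fixed grey washing-up tub on the counter, open above: 125 mm (x) by 220 mm (y) outside, 30 mm high, walls and floor 4 mm; origin under its centre, on the counter; yaw varies
- oil: bystander: green oil bottle, 64 mm in diameter, 210 mm high, origin under its centre
- pasta: bystander: white storage jar, 90 mm in diameter, 150 mm high, origin under its centre
- bowl: bystander: white bowl, 140 mm in diameter, 60 mm high, origin under its centre

How it is judged:
By the outcome, as a careful person would: the job done as asked, in the order asked, and still so for the second after the job is handed in, with the robot touching nothing.
Of empty1, empty2, empty3 only 2 to 3 are there at a start; the rules pass over those that are not, and their reading is None.
Of jar1, jar2, jar3 only 2 to 3 are there at a start; the rules pass over those that are not, and their reading is None.
At some moment in a run one of jar1, jar2, jar3 may be knocked a few centimetres aside while the robot is not near it.
It also fails if it takes over 200 s, if anything falls off the work surface, if the arm or the gripper's body presses on something with over 40 N, if the wrist force passes 120 N, or if a joint passes its speed limit or range.

## Working session

There is one attempt and no reset: what is moved stays moved. The work goes in short steps, Python scripts to look and compute and a tool call to move; the robot and the scene stay as the last step left them, time stands still between calls to the robot, and variables do not carry over. Pictures are saved under pics/ and viewed, and the job is handed in when it is done.

Besides the shell and the picture viewer there is one more tool, called after ">>>" as name([rows], argument=value, ...), one row to a line, values as JSON. send_rows: Moves the arm, as the interface text tells. Its arguments: {"type":"object","properties":{"rows":{"type":"array"},"grip_force":{"type":"number"}},"required":["rows"]}

```bash
ls -la; mkdir -p pics; python3 - <<'E'
from cell import arm, optics, finder
import cv2
print(arm.observe())
for n in ["side","top","wrist"]:
    p,d=optics.get_image(n); cv2.imwrite(f"pics/{n}0.png",p[:,:,::-1]); print(n,optics.get_calibration(n))
E
```

```text
total 12
drwxr-xr-x  3 agent agent 4096 Dec  6 13:17 .
drwxr-xr-x 23 root  root  4096 Dec  6 13:17 ..
drwxr-xr-x  2 agent agent 4096 Dec  6 13:17 pics
{'clock': 0.0, 'joints': array([-1.21157806,  0.4352326 ,  0.02499613,  1.57409307, -0.0115948 ,
        1.1339714 , -0.07512436]), 'dq': array([-7.81572149e-04,  6.16936488e-05,  7.90853201e-04,  5.02495357e-04,
        1.11486245e-03,  4.28655466e-04,  4.97148084e-04]), 'joint_efforts': array([ 1.15028459e-03, -6.67854238e+01,  9.86187011e-01, -3.14474702e+01,
       -6.02759072e-02,  4.23740828e-02,  1.86851898e-04]), 'position': array([0.27832679, 0.55904746, 0.22594082]), 'ee_rot': array([-0.86351135,  1.39426954,  0.86195464]), 'force': array([-0.06727128,  0.18061722, -0.23023147]), 'ft_torque': array([-0.03145123,  0.02713989, -0.01940543]), 'width': 0.9963831147703346}
side {'camera_matrix': array([[407.78685294,   0.        , 272.75151682],
       [  0.        , 407.78685294, 208.8141182 ],
       [  0.        ,   0.        ,   1.        ]]), 'D': array([-0.11156424,  0.        ,  0.        ,  0.        ,  0.        ]), 'posi
[... 400 characters left out ...]
6859, -0.05829075,  1.44814913]), 'orientation': array([ 0.16167999, -0.15412487, -1.55841082])}
wrist {'camera_matrix': array([[296.84977593,   0.        , 277.81821361],
       [  0.        , 296.84977593, 216.08650463],
       [  0.        ,   0.        ,   1.        ]]), 'D': array([0.0134413, 0.       , 0.       , 0.       , 0.       ]), 'T_tool_cam': array([[-2.36991674e-04,  2.82568199e-01, -9.59247182e-01,
        -1.57532545e-01],
       [ 8.63848069e-06,  9.59247210e-01,  2.82568205e-01,
         7.60003805e-02],
       [ 9.99999972e-01,  5.86798735e-05, -2.29774562e-04,
        -5.89075813e-04],
       [ 0.00000000e+00,  0.00000000e+00,  0.00000000e+00,
         1.00000000e+00]])}
```

View pics/top0.png

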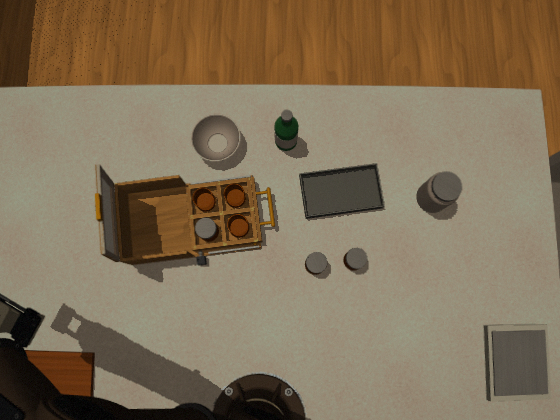

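View pics/side0.png

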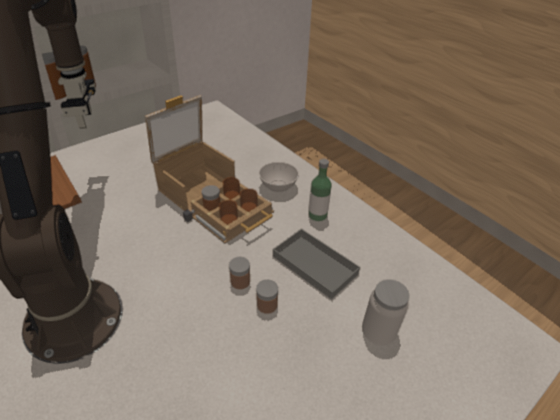

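View pics/wrist0.png

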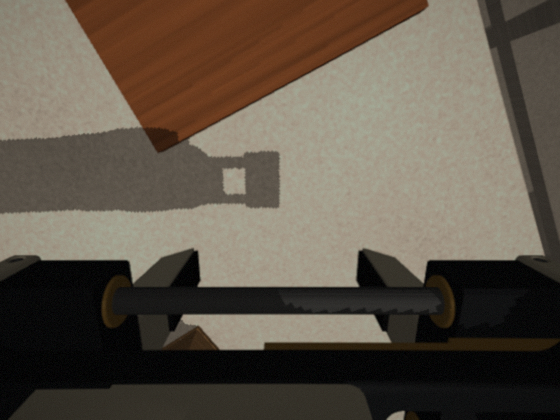

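```bash
cat > h.py <<'E'
import numpy as np, cv2
from scipy.spatial.transform import Rotation as R
from cell import arm, optics, finder
def campose(n, st=None):
    c=optics.get_calibration(n)
    if n=="wrist":
        st=st or arm.observe()
        T=np.eye(4);T[:3,:3]=R.from_rotvec(st['ee_rot']).as_matrix();T[:3,3]=st['position']
        T=T@np.array(c['T_tool_cam'])
    else:
        T=np.eye(4);T[:3,:3]=R.from_rotvec(c['orientation']).as_matrix();T[:3,3]=c['position']
    return c,T
def rays(n,uv,st=None):
    c,T=campose(n,st)
    p=cv2.undistortPoints(np.array(uv,float).reshape(-1,1,2),c['camera_matrix'],c['D']).reshape(-1,2)
    d=np.c_[p[:,0],-p[:,1],-np.ones(len(p))]
    return T[:3,3],d@T[:3,:3].T
def at_z(n,uv,z,st=None):
    o,d=rays(n,uv,st); return o+d*((z-o[2])/d[:,2])[:,None]
def at_depth(n,uv,dep,st=None):
    o,d=rays(n,uv,st); return o+d*np.array(dep).reshape(-1,1)
def cloud(n,dep,st=None):
    v,u=np.mgrid[0:420,0:560]
    P=at_depth(n,np.c_[u.ravel(),v.ravel()],dep.ravel(),st).reshape(420,560,3); P[dep==0]=np.nan; return P
def project(n,X,st=None):
    c,T=campose(n,st); q=(np.array(X).reshape(-1,3)-T[:3,3])@T[:3,:3]
    q=q*[1,-1,-1]
    return cv2.projectPoints(q,np.zeros(3),np.zeros(3),c['camera_matrix'],c['D'])[0].reshape(-1,2)
def save(name,p): cv2.imwrite(f"pics/{name}.png",p[:,:,::-1])
def down(yaw):
    # tool x down; tool z (jaw axis) along world heading yaw
    z=np.array([np.cos(yaw),np.sin(yaw),0]); x=np.array([0,0,-1.]); y=np.cross(z,x)
    return R.from_matrix(np.c_[x,y,z])
def plan(pos,rot,steps=None):
    """print tool-frame shift mm & turn deg from measured pose"""
    s=arm.observe(); R0=R.from_rotvec(s['ee_rot'])
    sh=R0.inv().apply(np.array(pos)-s['position'])*1000
    tr=np.degrees((R0.inv()*rot).as_rotvec())
    print("shift",sh.round(1),"turn",tr.round(1),"| pos",s['position'].round(4),"w",round(s['width'],3),"F",s['force'].round(1),"t",round(s['clock'],2))
    return sh,tr
E
python3 - <<'E'
from h import *
s=arm.observe()
print(R.from_rotvec(s['ee_rot']).as_matrix().round(3))
for n in ["top","side"]:
    p,d=optics.get_image(n); P=cloud(n,d); np.savez(f"{n}.npz",p=p,P=P)
    for t in ["jar1","empty1","tub","unit","oil","pasta","bowl","cell1","cell2","cell3","cell4","tray_mid","tray_handle","cover_hinge","cover_tab"]:
        r=finder.place_of(n,t)
        for q in r[:5]:
            uv=np.array(q['xy']); u,v=np.clip(uv.round().astype(int),0,[559,419])
            print(n,t,round(q['confidence'],2),uv.round(1),P[v,u].round(3),"z0:",at_z(n,[uv],0)[0].round(3)[:2])
E
```

```text
[[-0.    -0.895  0.446]
 [-0.001  0.446  0.895]
 [-1.    -0.    -0.001]]
top jar1 0.9 [353.4 257.8] [ 0.427 -0.247  0.071] z0: [ 0.434 -0.258]
top jar1 0.66 [209.9 231.6] [0.492 0.128 0.088] z0: [0.505 0.141]
top jar1 0.59 [314.3 264.8] [ 0.409 -0.145  0.069] z0: [ 0.415 -0.15 ]
top empty1 0.72 [206.  198.4] [0.596 0.151 0.024] z0: [0.6   0.155]
top empty1 0.61 [236.2 226.7] [0.515 0.066 0.026] z0: [0.519 0.068]
top empty1 0.59 [233.7 197.3] [0.601 0.074 0.017] z0: [0.603 0.077]
top tub 0.74 [340.6 193. ] [ 0.616 -0.226  0.007] z0: [ 0.618 -0.226]
top tub 0.4 [431.1 193.8] [ 0.59  -0.448  0.123] z0: [ 0.617 -0.485]
top unit 0.74 [268.4 208.3] [ 0.573 -0.021  0.001] z0: [ 0.572 -0.022]
top unit 0.69 [191.1 221.8] [0.525 0.188 0.042] z0: [0.532 0.195]
top oil 0.65 [289.9 141.2] [ 0.742 -0.081  0.087] z0: [ 0.77  -0.082]
top pasta 0.92 [433.1 194.7] [ 0.586 -0.452  0.127] z0: [ 0.614 -0.49 ]
top bowl 0.62 [216.1 143.7] [0.759 0.131 0.003] z0: [0.761 0.132]
top cell1 0.86 [210.6 230.6] [0.494 0.126 0.087] z0: [0.508 0.139]
top cell1 0.77 [235.8 230.2] [0.506 0.066 0.026] z0: [0.51  0.068
[... 3036 characters left out ...]
 [251.  205.8] [0.591 0.043 0.05 ] z0: [0.625 0.094]
side cell4 0.79 [227.5 221. ] [0.501 0.037 0.04 ] z0: [0.521 0.076]
side cell4 0.59 [212.9 206. ] [0.496 0.116 0.048] z0: [0.522 0.167]
side cell4 0.59 [228.6 194.7] [0.567 0.133 0.048] z0: [0.597 0.187]
side tray_mid 0.88 [231.1 207.8] [0.536 0.074 0.048] z0: [0.566 0.124]
side tray_handle 0.7 [260.7 222.7] [ 0.574 -0.033  0.043] z0: [0.602 0.007]
side tray_handle 0.57 [176.7 152.7] [0.506 0.364 0.111] z0: [0.574 0.533]
side cover_hinge 0.65 [179.1 153. ] [0.514 0.367 0.107] z0: [0.581 0.525]
side cover_hinge 0.31 [258.1 223.2] [ 0.56  -0.036  0.053] z0: [0.594 0.01 ]
side cover_tab 0.77 [174.3 100.5] [0.515 0.346 0.313] z0: [0.778 0.963]
```

```bash
python3 - <<'E'
from h import *
z=np.load("top.npz");P=z['P'].reshape(-1,3);rgb=z['p'].reshape(-1,3)
def sel(c,r,z0,z1):
    m=(np.hypot(P[:,0]-c[0],P[:,1]-c[1])<r)&(P[:,2]>z0)&(P[:,2]<z1); return P[m]
for nm,c,h in [("A",(.427,-.25),.072),("B",(.409,-.145),.072),("j4",(.492,.13),.092)]:
    q=sel(c,.05,h-.008,h+.01); (x,y),r=cv2.minEnclosingCircle(q[:,:2].astype(np.float32)); print(nm,len(q),q.mean(0).round(4),(round(x,4),round(y,4),round(r,4)))
for nm,c in [("E1",(.596,.151)),("E2",(.515,.066)),("E3",(.601,.074))]:
    q=sel(c,.045,.07,.095); print(nm,len(q))
    if len(q)>4:
        (x,y),r=cv2.minEnclosingCircle(q[:,:2].astype(np.float32)); print(q.mean(0).round(4),(round(x,4),round(y,4),round(r,4)))
q=sel((.616,-.226),.16,.018,.04); print("tub",len(q),cv2.minAreaRect(q[:,:2].astype(np.float32)))
q=sel((.55,.10),.15,.040,.056); print("tray",len(q),cv2.minAreaRect(q[:,:2].astype(np.float32)))
q=sel((.53,.28),.18,.1,.12); print("housing top",len(q),cv2.minAreaRect(q[:,:2].astype(np.float32)))
q=sel((.51,.36),.14,.13,.3); print("cover",len(q),cv2.minAreaRect(q[:,:2].astype(np.float32)))
p=z['p']; save("crop",cv2.resize(p[150:290,80:400],None,fx=2.5,fy=2.5,interpolation=cv2.INTER_CUBIC))
E
```

```text
A 355 [ 0.4274 -0.2563  0.0703] (0.4277, -0.2562, 0.0285)
B 353 [ 0.416  -0.1499  0.0708] (0.4163, -0.1501, 0.0281)
j4 350 [0.5027 0.1417 0.0906] (0.5029, 0.1419, 0.0281)
E1 98
[0.5869 0.1538 0.0796] (0.5865, 0.1539, 0.0288)
E2 98
[0.5144 0.0592 0.0792] (0.5148, 0.0581, 0.0286)
E3 100
[0.5987 0.0697 0.0784] (0.5982, 0.0709, 0.0288)
tub 482 ((0.6217331290245056, -0.2256101816892624), (0.1272396743297577, 0.22242341935634613), 8.286125183105469)
tray 2247 ((0.5749508142471313, 0.09080848097801208), (0.24948303401470184, 0.24506106972694397), 9.36273193359375)
housing top 829 ((0.5255844593048096, 0.2867095172405243), (0.2122899889945984, 0.17956361174583435), 7.566192150115967)
cover 1360 ((0.5163486003875732, 0.360478013753891), (0.21143321692943573, 0.02938898466527462), 5.705657482147217)
```

View pics/crop.png

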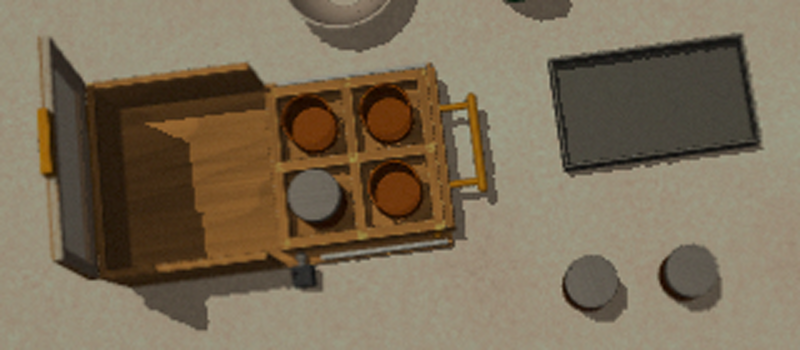

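```bash
python3 - <<'E'
from h import *
plan((.27,.36,.225),down(np.radians(52.6))); plan((.37,.1,.225),down(np.radians(52.6)))
E
```

```text
shift [   1.7  -81.3 -182.4] turn [10.9  0.  -0. ] | pos [0.2785 0.5595 0.2267] w 0.999 F [-0.2 -0.1  0.3] t 1.75
shift [   1.7 -286.7 -370.6] turn [10.9  0.  -0. ] | pos [0.2785 0.5595 0.2267] w 0.999 F [-0.2 -0.1  0.3] t 1.75
```

>>> send_rows([
  [[0,-20,-45,0,0,0,100],[0,-40,-90,3,0,0,100],[0,-60,-137,6,0,0,100],[0,-81,-182,9,0,0,100],[0,-110,-210,11,0,0,100],[0,-140,-235,11,0,0,100],[0,-170,-265,11,0,0,100],[0,-205,-295,11,0,0,100]],
])

```text
clock: 2.55
position: [0.3306, 0.2029, 0.227]
ee_rot: [-0.716, 1.449, 0.717]
force: [0.7, 0.5, 0.1]
width: 1.001
```

```bash
python3 - <<'E'
from h import *
plan((.598,.071,.15),down(np.radians(52.6)))
E
```

```text
shift [  77.1 -292.5   57.6] turn [-0.   0.1 -0. ] | pos [0.3306 0.2029 0.227 ] w 1.001 F [0.7 0.5 0.1] t 2.55
```

>>> send_rows([
  [[0,-45,10,0,0,0,100],[0,-90,20,0,0,0,100],[0,-135,30,0,0,0,95],[0,-180,38,0,0,0,90],[10,-220,46,0,0,0,88],[20,-255,52,0,0,0,88],[30,-285,57,0,0,0,88],[40,-292,57,0,0,0,88]],
])

```text
clock: 3.35
position: [0.5996, 0.0692, 0.1861]
ee_rot: [-0.715, 1.45, 0.712]
force: [0.0, 0.6, 0.3]
width: 0.881
```

```bash
python3 - <<'E'
from h import *
s=arm.observe()
p,d=optics.get_image("wrist"); save("w1",p); P=cloud("wrist",d,s).reshape(-1,3)
pt,dt=optics.get_image("top"); save("t1",pt)
for nm,c,z0,z1 in [("E1",(.5865,.1539),.075,.088),("E2",(.5148,.0581),.075,.088),("E3",(.5982,.0709),.075,.088),("j4",(.503,.142),.085,.098)]:
    m=(np.hypot(P[:,0]-c[0],P[:,1]-c[1])<.045)&(P[:,2]>z0)&(P[:,2]<z1);q=P[m]
    if len(q)>10: print(nm,len(q),q[:,2].mean().round(4),cv2.minEnclosingCircle(q[:,:2].astype(np.float32)))
plan((.598,.071,.054),down(np.radians(52.6)))
E
```

```text
E1 868 0.0806 ((0.5871860384941101, 0.1528102308511734), 0.028492476791143417)
E2 851 0.0806 ((0.515575647354126, 0.0581461600959301), 0.02834412269294262)
E3 742 0.0805 ((0.5984997153282166, 0.06914863735437393), 0.027954600751399994)
j4 4389 0.0914 ((0.5037944316864014, 0.14103227853775024), 0.02773178182542324)
shift [131.1  -1.1   1.5] turn [-0.2 -0.1 -0.1] | pos [0.5966 0.0706 0.1851] w 0.881 F [-0.2 -0.3 -1. ] t 3.45
```

View pics/w1.png

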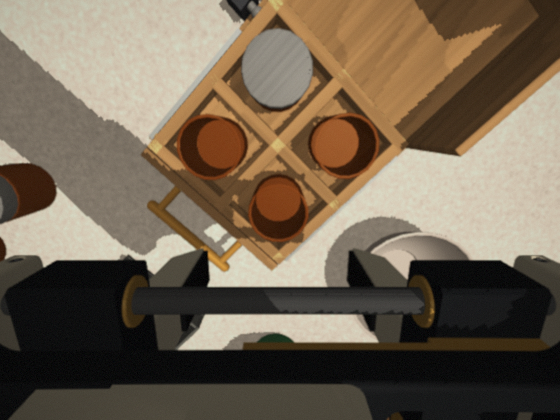

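View pics/t1.png

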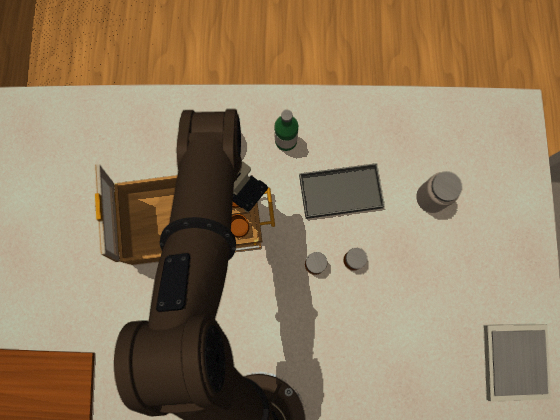

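>>> send_rows([
  [[30,-1,1,0,0,0,88],[60,-1,1,0,0,0,88],[90,-1,1,0,0,0,88],[110,-1,1,0,0,0,88],[125,-1,1,0,0,0,88],[131,-1,1,0,0,0,88],[131,-1,1,0,0,0,40],[131,-1,1,0,0,0,40]],
], grip_force=12)

```text
clock: 4.25
position: [0.599, 0.0722, 0.0568]
ee_rot: [-0.716, 1.448, 0.715]
force: [-0.5, 0.7, -0.1]
width: 0.751
```

>>> send_rows([
  [[0,0,0,0,0,0,40],[0,0,0,0,0,0,40],[-20,0,0,0,0,0,40],[-50,0,0,0,0,0,40],[-80,0,0,0,0,0,40],[-110,0,0,0,0,0,40],[-140,0,0,0,0,0,40],[-140,0,0,0,0,0,40]],
])

```text
clock: 5.05
position: [0.6008, 0.0719, 0.2003]
ee_rot: [-0.716, 1.442, 0.713]
force: [0.5, 0.7, -1.1]
width: 0.607
```

```bash
cat > tub.py <<'E'
from h import *
import sys
k=float(sys.argv[1])
a=np.radians(8.3); c=np.array([.6217,-.2256]); p=c+k*np.array([-np.sin(a),np.cos(a)]); print(p)
plan((p[0],p[1],.15),down(a))
plan((p[0],p[1],.040),down(a))
E
python3 tub.py -.068
```

```text
[ 0.63151622 -0.29288775]
shift [  49.9 -246.1 -271.1] turn [44.2  0.4  0.1] | pos [0.6008 0.0719 0.2003] w 0.607 F [ 0.5  0.7 -1.1] t 5.05
shift [ 159.9 -245.6 -271.7] turn [44.2  0.4  0.1] | pos [0.6008 0.0719 0.2003] w 0.607 F [ 0.5  0.7 -1.1] t 5.05
```

>>> send_rows([
  [[0,-25,-25,4,0,0,40],[0,-55,-58,10,0,0,40],[0,-87,-95,17,0,0,40],[0,-119,-130,24,0,0,40],[0,-151,-165,30,0,0,40],[0,-183,-201,36,0,0,40],[0,-215,-237,42,0,0,40],[0,-237,-261,44,0,0,40]],
])

```text
clock: 5.85
position: [0.6266, -0.2835, 0.1952]
ee_rot: [-0.113, 1.569, 0.11]
force: [0.9, 0.0, -1.5]
width: 0.607
```

```bash
python3 tub.py -.068
```

```text
[ 0.63151622 -0.29288775]
shift [45.2 -9.9  3.6] turn [-0.2 -0.1  0.1] | pos [ 0.6266 -0.2835  0.1952] w 0.607 F [ 0.9  0.  -1.5] t 5.85
shift [155.2  -9.8   3.8] turn [-0.2 -0.1  0.1] | pos [ 0.6266 -0.2835  0.1952] w 0.607 F [ 0.9  0.  -1.5] t 5.85
```

>>> send_rows([
  [[30,-10,4,0,0,0,40],[60,-10,4,0,0,0,40],[90,-10,4,0,0,0,40],[115,-10,4,0,0,0,40],[135,-10,4,0,0,0,40],[145,-10,4,0,0,0,40],[145,-10,4,0,0,0,40],[145,-10,4,0,0,0,40]],
])

```text
clock: 6.65
position: [0.6335, -0.289, 0.0514]
ee_rot: [-0.117, 1.567, 0.117]
force: [0.5, -0.8, -1.6]
width: 0.606
```

```bash
python3 tub.py -.068
```

```text
[ 0.63151622 -0.29288775]
shift [-98.6  -3.6  -2.5] turn [0.2 0.  0. ] | pos [ 0.6335 -0.289   0.0514] w 0.606 F [ 0.5 -0.8 -1.6] t 6.65
shift [11.4 -3.5 -2.6] turn [0.2 0.  0. ] | pos [ 0.6335 -0.289   0.0514] w 0.606 F [ 0.5 -0.8 -1.6] t 6.65
```

>>> send_rows([
  [[4,-3,-1,0,0,0,40],[8,-3,-1,0,0,0,40],[11,-3,-1,0,0,0,40],[12,-3,-1,0,0,0,40],[12,-3,-1,0,0,0,40],[12,-3,-1,0,0,0,80],[12,-3,-1,0,0,0,80],[12,-3,-1,0,0,0,80]],
])

```text
clock: 7.45
position: [0.6327, -0.2917, 0.0387]
ee_rot: [-0.117, 1.568, 0.117]
force: [-0.1, -0.4, -0.6]
width: 0.788
```

>>> send_rows([
  [[-20,0,0,0,0,0,80],[-50,0,0,0,0,0,80],[-90,0,0,0,0,0,80],[-130,0,0,0,0,0,80],[-160,0,0,0,0,0,80],[-170,0,0,0,0,0,88],[-170,0,0,0,0,0,88],[-170,0,0,0,0,0,88]],
])

```text
clock: 8.25
position: [0.6322, -0.2912, 0.2072]
ee_rot: [-0.116, 1.569, 0.118]
force: [0.1, -0.0, 0.2]
width: 0.879
```

```bash
python3 - <<'E'
from h import *
p,d=optics.get_image("wrist"); save("w2",p)
p,d=optics.get_image("side"); save("s2",p)
plan((.5155,.0581,.2),down(np.radians(52.6)))
E
```

```text
shift [  7.4 362.7 -63.2] turn [-44.1  -0.1  -0.1] | pos [ 0.6319 -0.2911  0.2067] w 0.881 F [ 0.3  0.7 -0.4] t 8.35
```

View pics/w2.png

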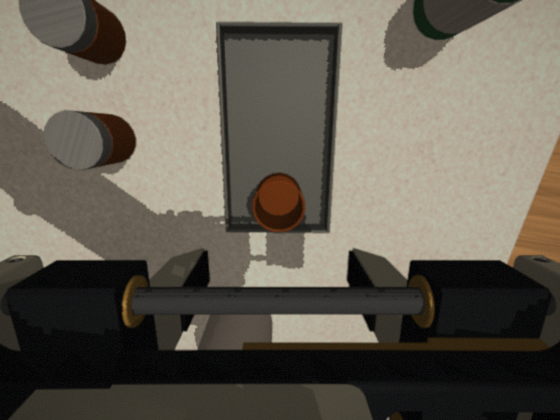

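The wrist picture shows the first empty standing in the near end of the tub (about 279,203). Next is E2.

>>> send_rows([
  [[2,35,-6,-4,0,0,88],[4,83,-14,-11,0,0,88],[6,131,-23,-18,0,0,88],[7,179,-31,-25,0,0,88],[7,227,-40,-31,0,0,88],[7,275,-48,-37,0,0,88],[7,323,-56,-43,0,0,88],[7,361,-63,-44,0,0,88]],
])

```text
clock: 9.15
position: [0.5149, 0.0587, 0.2006]
ee_rot: [-0.719, 1.45, 0.721]
force: [0.5, -0.3, 0.0]
width: 0.88
```

```bash
python3 - <<'E'
from h import *
plan((.5155,.0581,.055),down(np.radians(52.6)))
E
```

```text
shift [145.6  -1.1   0. ] turn [ 0.3 -0.1 -0.1] | pos [0.5149 0.0587 0.2006] w 0.88 F [ 0.5 -0.3  0. ] t 9.15
```

>>> send_rows([
  [[35,-1,0,0,0,0,88],[70,-1,0,0,0,0,88],[105,-1,0,0,0,0,88],[130,-1,0,0,0,0,88],[142,-1,0,0,0,0,88],[146,-1,0,0,0,0,88],[146,-1,0,0,0,0,40],[146,-1,0,0,0,0,40]],
])

```text
clock: 9.95
position: [0.5183, 0.0553, 0.0566]
ee_rot: [-0.715, 1.448, 0.715]
force: [-0.1, 0.2, -0.0]
width: 0.756
```

>>> send_rows([
  [[0,0,0,0,0,0,40],[0,0,0,0,0,0,40],[0,0,0,0,0,0,40],[-20,0,0,0,0,0,40],[-50,0,0,0,0,0,40],[-80,0,0,0,0,0,40],[-110,0,0,0,0,0,40],[-145,0,0,0,0,0,40]],
])

```text
clock: 10.75
position: [0.5168, 0.0551, 0.2016]
ee_rot: [-0.715, 1.451, 0.716]
force: [0.9, -0.2, -1.8]
width: 0.607
```

```bash
python3 tub.py 0.0
```

```text
[ 0.6217 -0.2256]
shift [  51.6 -254.  -158.9] turn [44.2 -0.1 -0. ] | pos [0.5168 0.0551 0.2016] w 0.607 F [ 0.9 -0.2 -1.8] t 10.75
shift [ 161.6 -254.1 -158.8] turn [44.2 -0.1 -0. ] | pos [0.5168 0.0551 0.2016] w 0.607 F [ 0.9 -0.2 -1.8] t 10.75
```

>>> send_rows([
  [[0,-30,-19,4,0,0,40],[0,-70,-44,11,0,0,40],[0,-110,-69,18,0,0,40],[0,-150,-94,25,0,0,40],[0,-190,-119,32,0,0,40],[0,-225,-141,38,0,0,40],[10,-250,-157,44,0,0,40],[20,-254,-159,44,0,0,40]],
])

```text
clock: 11.55
position: [0.6223, -0.2305, 0.1805]
ee_rot: [-0.113, 1.568, 0.108]
force: [-0.3, -0.3, -1.2]
width: 0.604
```

```bash
python3 tub.py 0
```

```text
[ 0.6217 -0.2256]
shift [30.5  5.   0.1] turn [-0.2 -0.   0.2] | pos [ 0.6223 -0.2305  0.1805] w 0.604 F [-0.3 -0.3 -1.2] t 11.55
shift [1.405e+02 5.300e+00 1.000e-01] turn [-0.2 -0.   0.2] | pos [ 0.6223 -0.2305  0.1805] w 0.604 F [-0.3 -0.3 -1.2] t 11.55
```

>>> send_rows([
  [[30,4,0,0,0,0,40],[60,4,0,0,0,0,40],[90,4,0,0,0,0,40],[110,4,0,0,0,0,40],[122,4,0,0,0,0,40],[130,4,0,0,0,0,40],[130,4,0,0,0,0,40],[130,4,0,0,0,0,40]],
])

```text
clock: 12.35
position: [0.6224, -0.2217, 0.0516]
ee_rot: [-0.117, 1.566, 0.117]
force: [0.8, -0.9, -0.6]
width: 0.61
```

```bash
python3 tub.py 0
```

```text
[ 0.6217 -0.2256]
shift [-98.4  -3.8  -1.2] turn [0.3 0.1 0. ] | pos [ 0.6224 -0.2217  0.0516] w 0.61 F [ 0.8 -0.9 -0.6] t 12.35
shift [11.6 -3.8 -1.3] turn [0.3 0.1 0. ] | pos [ 0.6224 -0.2217  0.0516] w 0.61 F [ 0.8 -0.9 -0.6] t 12.35
```

>>> send_rows([
  [[4,-2,-1,0,0,0,40],[8,-2,-1,0,0,0,40],[11,-2,-1,0,0,0,40],[12,-2,-1,0,0,0,40],[12,-2,-1,0,0,0,40],[12,-2,-1,0,0,0,80],[12,-2,-1,0,0,0,80],[12,-2,-1,0,0,0,80]],
])

```text
clock: 13.15
position: [0.6213, -0.2235, 0.0386]
ee_rot: [-0.117, 1.568, 0.117]
force: [0.5, -1.6, -1.1]
width: 0.786
```

>>> send_rows([
  [[-20,0,0,0,0,0,80],[-50,0,0,0,0,0,80],[-90,0,0,0,0,0,80],[-130,0,0,0,0,0,80],[-160,0,0,0,0,0,80],[-165,0,0,0,0,0,88],[-165,0,0,0,0,0,88],[-165,0,0,0,0,0,88]],
])

```text
clock: 13.95
position: [0.6206, -0.2231, 0.2024]
ee_rot: [-0.116, 1.569, 0.118]
force: [-1.1, 0.3, -0.8]
width: 0.877
```

```bash
python3 - <<'E'
from h import *
plan((.587,.153,.2),down(np.radians(52.6)))
E
```

```text
shift [  2.7 376.9  22.7] turn [-44.1  -0.1  -0.1] | pos [ 0.6206 -0.2231  0.2024] w 0.877 F [-1.1  0.3 -0.8] t 13.95
```

>>> send_rows([
  [[0,40,2,-4,0,0,88],[0,89,4,-11,0,0,88],[0,138,8,-18,0,0,88],[0,187,11,-25,0,0,88],[0,236,14,-31,0,0,88],[0,285,17,-37,0,0,88],[0,334,20,-43,0,0,88],[0,377,23,-44,0,0,88]],
])

```text
clock: 14.75
position: [0.5863, 0.1554, 0.202]
ee_rot: [-0.719, 1.451, 0.721]
force: [1.7, 0.2, -0.7]
width: 0.882
```

```bash
python3 - <<'E'
from h import *
plan((.587,.153,.055),down(np.radians(52.6)))
E
```

```text
shift [147.   -2.3  -1.2] turn [ 0.2 -0.1 -0.1] | pos [0.5863 0.1554 0.202 ] w 0.882 F [ 1.7  0.2 -0.7] t 14.75
```

>>> send_rows([
  [[35,-1,-1,0,0,0,88],[70,-2,-1,0,0,0,88],[105,-2,-1,0,0,0,88],[130,-2,-1,0,0,0,88],[142,-2,-1,0,0,0,88],[146,-2,-1,0,0,0,88],[146,-2,-1,0,0,0,40],[146,-2,-1,0,0,0,40]],
])

```text
clock: 15.55
position: [0.5897, 0.1507, 0.0588]
ee_rot: [-0.715, 1.448, 0.715]
force: [-0.1, -0.2, -0.8]
width: 0.753
```

>>> send_rows([
  [[0,0,0,0,0,0,40],[0,0,0,0,0,0,40],[0,0,0,0,0,0,40],[-20,0,0,0,0,0,40],[-50,0,0,0,0,0,40],[-80,0,0,0,0,0,40],[-110,0,0,0,0,0,40],[-145,0,0,0,0,0,40]],
])

```text
clock: 16.35
position: [0.5881, 0.1504, 0.2035]
ee_rot: [-0.715, 1.451, 0.716]
force: [1.1, 0.4, -1.0]
width: 0.609
```

```bash
python3 tub.py 0.068
```

```text
[ 0.61188378 -0.15831225]
shift [  53.5 -206.7 -230.6] turn [44.2 -0.1 -0. ] | pos [0.5881 0.1504 0.2035] w 0.609 F [ 1.1  0.4 -1. ] t 16.35
shift [ 163.5 -206.8 -230.4] turn [44.2 -0.1 -0. ] | pos [0.5881 0.1504 0.2035] w 0.609 F [ 1.1  0.4 -1. ] t 16.35
```

>>> send_rows([
  [[0,-25,-28,4,0,0,40],[0,-56,-62,11,0,0,40],[0,-88,-98,18,0,0,40],[0,-120,-134,25,0,0,40],[0,-152,-170,31,0,0,40],[0,-184,-205,37,0,0,40],[0,-204,-228,43,0,0,40],[0,-207,-231,44,0,0,40]],
])

```text
clock: 17.15
position: [0.6116, -0.1646, 0.2031]
ee_rot: [-0.111, 1.568, 0.107]
force: [-0.0, 0.6, -1.2]
width: 0.608
```

```bash
python3 - <<'E'
from h import *
s=arm.observe(); p,d=optics.get_image("wrist"); save("w3",p); P=cloud("wrist",d,s).reshape(-1,3)
for c in [(.6315,-.293),(.6217,-.2256)]:
    m=(np.hypot(P[:,0]-c[0],P[:,1]-c[1])<.034)&(P[:,2]>.058)&(P[:,2]<.075);q=P[m]
    print(len(q),cv2.minEnclosingCircle(q[:,:2].astype(np.float32)) if len(q)>5 else 0)
E
python3 tub.py 0.068
```

```text
261 ((0.6345317363739014, -0.30308985710144043), 0.025791555643081665)
0 0
[ 0.61188378 -0.15831225]
shift [52.8  4.1  0.5] turn [-0.2 -0.   0.1] | pos [ 0.612  -0.1624  0.2028] w 0.608 F [-0.2  0.  -0.9] t 17.2
shift [162.8   4.3   0.6] turn [-0.2 -0.   0.1] | pos [ 0.612  -0.1624  0.2028] w 0.608 F [-0.2  0.  -0.9] t 17.2
```

View pics/w3.png

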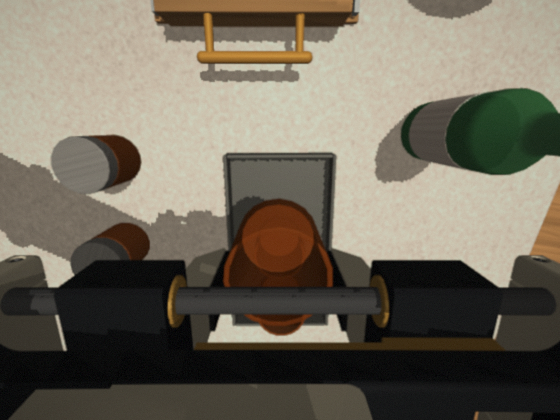

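>>> send_rows([
  [[30,4,0,0,0,0,40],[60,4,0,0,0,0,40],[90,4,0,0,0,0,40],[120,4,0,0,0,0,40],[140,4,0,0,0,0,40],[150,4,0,0,0,0,40],[150,4,0,0,0,0,40],[150,4,0,0,0,0,40]],
])

```text
clock: 18.0
position: [0.6128, -0.1543, 0.0536]
ee_rot: [-0.118, 1.567, 0.118]
force: [0.5, 0.2, -0.5]
width: 0.611
```

```bash
python3 tub.py .07
```

```text
[ 0.61159507 -0.15633319]
shift [-96.4  -1.9  -1.4] turn [0.3 0.1 0. ] | pos [ 0.6128 -0.1543  0.0536] w 0.611 F [ 0.5  0.2 -0.5] t 18.0
shift [13.6 -1.8 -1.5] turn [0.3 0.1 0. ] | pos [ 0.6128 -0.1543  0.0536] w 0.611 F [ 0.5  0.2 -0.5] t 18.0
```

>>> send_rows([
  [[4,-2,-1,0,0,0,40],[8,-2,-1,0,0,0,40],[10,-2,-1,0,0,0,40],[12,-2,-1,0,0,0,40],[13,-2,-1,0,0,0,40],[13,-2,-1,0,0,0,80],[13,-2,-1,0,0,0,80],[13,-2,-1,0,0,0,80]],
])

```text
clock: 18.8
position: [0.6115, -0.1568, 0.0397]
ee_rot: [-0.117, 1.567, 0.117]
force: [0.1, -0.3, 0.1]
width: 0.787
```

>>> send_rows([
  [[-20,0,0,0,0,0,80],[-50,0,0,0,0,0,80],[-90,0,0,0,0,0,80],[-130,0,0,0,0,0,80],[-160,0,0,0,0,0,80],[-165,40,0,0,0,0,88],[-165,85,0,0,0,0,88],[-165,130,0,0,0,0,88]],
])

```text
clock: 19.6
position: [0.592, -0.0272, 0.2051]
ee_rot: [-0.116, 1.567, 0.116]
force: [0.8, 0.2, -0.6]
width: 0.878
```

```bash
cat > scan.py <<'E'
from h import *
import sys
out={}
for n in ["top","side"]:
    p,d=optics.get_image(n); save(sys.argv[1]+"_"+n,p); out[n]=cloud(n,d).reshape(-1,3)
    for q in finder.place_of(n,"jar1")[:6]: print(n,"jar",round(q['confidence'],2),np.round(q['xy'],1),at_z(n,[q['xy']],0)[0].round(3)[:2])
P=out['top']
for nm,c,z0,z1 in [("A",(.4277,-.2562),.062,.08),("B",(.4163,-.1501),.062,.08),("j4",(.503,.142),.082,.1),("E_a",(.6315,-.2929),.055,.075),("E_b",(.6217,-.2256),.055,.075),("E_c",(.6119,-.158),.055,.075)]:
    q=P[(np.hypot(P[:,0]-c[0],P[:,1]-c[1])<.045)&(P[:,2]>z0)&(P[:,2]<z1)]
    if len(q)>10: print(nm,len(q),q[:,2].mean().round(3),cv2.minEnclosingCircle(q[:,:2].astype(np.float32)))
    else: print(nm,len(q))
E
python3 scan.py a
```

```text
top jar 0.9 [315.3 264.4] [ 0.416 -0.153]
top jar 0.62 [354.9 257. ] [ 0.437 -0.262]
side jar 0.96 [235.7 280. ] [ 0.41  -0.141]
side jar 0.92 [210.1 207.2] [0.511 0.167]
side jar 0.57 [266.2 304.4] [ 0.429 -0.256]
A 360 0.07 ((0.4277796745300293, -0.25687697529792786), 0.028419405221939087)
B 356 0.07 ((0.41611090302467346, -0.1501946747303009), 0.027939878404140472)
j4 9
E_a 101 0.063 ((0.6317596435546875, -0.29355278611183167), 0.028698910027742386)
E_b 116 0.063 ((0.623322069644928, -0.23068389296531677), 0.03949461877346039)
E_c 110 0.063 ((0.6096101999282837, -0.1636747270822525), 0.03781304880976677)
```

View pics/a_side.png

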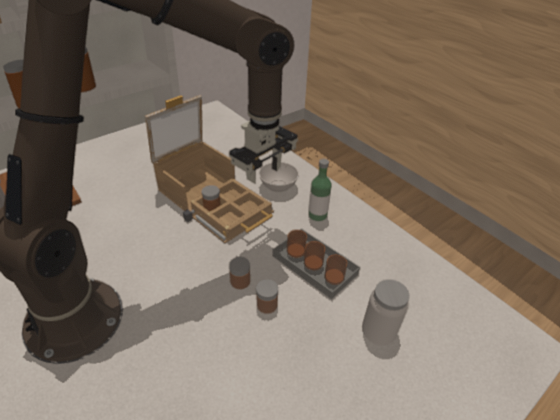

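View pics/a_top.png

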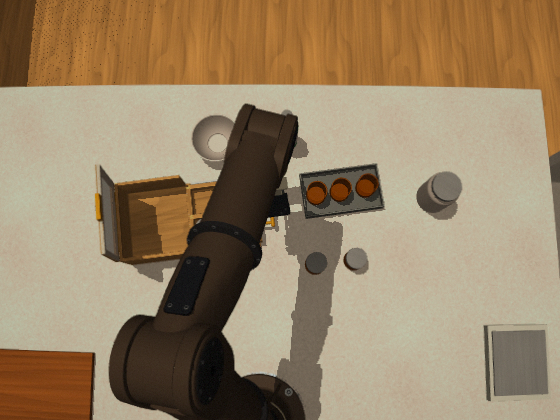

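```bash
python3 - <<'E'
from h import *
s=arm.observe(); p,d=optics.get_image("wrist"); save("w4",p); P=cloud("wrist",d,s).reshape(-1,3)
a=np.radians(7.6); O=np.array([.5378,.195])
X=(P[:,:2]-O)@np.array([np.cos(a),np.sin(a)]);Y=(P[:,:2]-O)@np.array([-np.sin(a),np.cos(a)])
m=(P[:,2]>.044)&(P[:,2]<.0515)&(abs(X)<.1)&(Y>-.2)&(Y<.004)
q=P[m][:,:2].astype(np.float32); r=cv2.minAreaRect(q); print(m.sum(),r)
# wall histograms
hx,_=np.histogram(X[m],np.arange(-.1,.101,.003)); hy,_=np.histogram(Y[m],np.arange(-.2,.01,.003))
print([(round(-.1+.003*i,3),int(v)) for i,v in enumerate(hx)]); print([(round(-.2+.003*i,3),int(v)) for i,v in enumerate(hy)])
E
```

```text
11547 ((0.5553762316703796, 0.07686358690261841), (0.18102741241455078, 0.16099904477596283), 8.113258361816406)
[(-0.1, 0), (-0.097, 0), (-0.094, 0), (-0.091, 37), (-0.088, 468), (-0.085, 507), (-0.082, 502), (-0.079, 539), (-0.076, 134), (-0.073, 107), (-0.07, 111), (-0.067, 112), (-0.064, 111), (-0.061, 106), (-0.058, 111), (-0.055, 107), (-0.052, 114), (-0.049, 111), (-0.046, 118), (-0.043, 140), (-0.04, 143), (-0.037, 121), (-0.034, 113), (-0.031, 115), (-0.028, 114), (-0.025, 114), (-0.022, 113), (-0.019, 121), (-0.016, 140), (-0.013, 110), (-0.01, 108), (-0.007, 199), (-0.004, 519), (-0.001, 545), (0.002, 499), (0.005, 358), (0.008, 102), (0.011, 103), (0.014, 100), (0.017, 110), (0.02, 116), (0.023, 105), (0.026, 99), (0.029, 99), (0.032, 101), (0.035, 103), (0.038, 115), (0.041, 134), (0.044, 134), (0.047, 111), (0.05, 104), (0.053, 102), (0.056, 97), (0.059, 104), (0.062, 101), (0.065, 98), (0.068, 106), (0.071, 102), (0.074, 107), (0.077, 243), (0.08, 533), (0.083, 524), (0.086, 512), (0.089, 414), (0.092, 1), (0.095, 0)]
[(-0.2, 40), (-0.197, 41), (-0.194, 56), (-0.191, 4
[... 240 characters left out ...]
0), (-0.14, 114), (-0.137, 123), (-0.134, 126), (-0.131, 120), (-0.128, 114), (-0.125, 122), (-0.122, 139), (-0.119, 122), (-0.116, 117), (-0.113, 143), (-0.11, 123), (-0.107, 119), (-0.104, 141), (-0.101, 123), (-0.098, 520), (-0.095, 650), (-0.092, 662), (-0.089, 656), (-0.086, 317), (-0.083, 126), (-0.08, 145), (-0.077, 193), (-0.074, 160), (-0.071, 163), (-0.068, 159), (-0.065, 160), (-0.062, 162), (-0.059, 160), (-0.056, 154), (-0.053, 166), (-0.05, 141), (-0.047, 139), (-0.044, 127), (-0.041, 64), (-0.038, 0), (-0.035, 0), (-0.032, 0), (-0.029, 0), (-0.026, 0), (-0.023, 0), (-0.02, 0), (-0.017, 0), (-0.014, 0), (-0.011, 0), (-0.008, 0), (-0.005, 0), (-0.002, 0), (0.001, 0), (0.004, 0)]
```

View pics/w4.png

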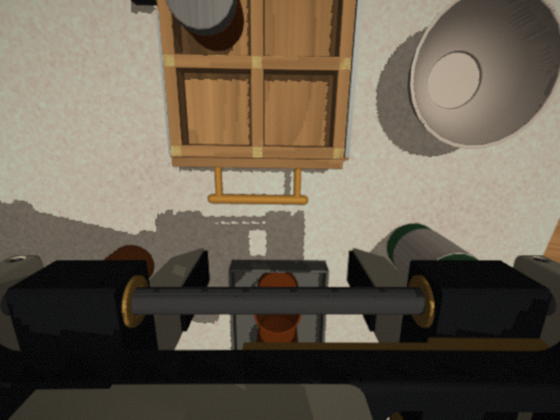

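```bash
python3 - <<'E'
from h import *
plan((.4278,-.2567,.2),down(np.radians(8.3)))
E
```

```text
shift [   4.8 -201.2 -196.6] turn [0.3 0.  0. ] | pos [ 0.5922 -0.0285  0.2048] w 0.878 F [ 0.6 -0.4  0. ] t 19.85
```

>>> send_rows([
  [[4,-22,-22,0,0,0,88],[4,-55,-54,0,0,0,88],[4,-88,-86,0,0,0,88],[4,-120,-117,0,0,0,88],[4,-150,-147,0,0,0,88],[4,-180,-176,0,0,0,88],[4,-201,-196,0,0,0,88],[4,-201,-196,0,0,0,88]],
])

```text
clock: 20.65
position: [0.4244, -0.2618, 0.2013]
ee_rot: [-0.111, 1.568, 0.108]
force: [0.7, -0.6, -0.6]
width: 0.88
```

```bash
python3 - <<'E'
from h import *
p,d=optics.get_image("top"); P=cloud("top",d).reshape(-1,3); save("t5",p)
q=P[(np.hypot(P[:,0]-.4277,P[:,1]+.2562)<.06)&(P[:,2]>.062)&(P[:,2]<.08)]
print(len(q),cv2.minEnclosingCircle(q[:,:2].astype(np.float32)) if len(q)>5 else 0)
plan((.4278,-.2567,.035),down(np.radians(8.3)))
E
```

```text
16 ((0.440754771232605, -0.2358616590499878), 0.013038542121648788)
shift [166.1   2.7   2. ] turn [-0.2  0.   0.1] | pos [ 0.4261 -0.2596  0.2011] w 0.883 F [0.5 0.5 0.1] t 20.7
```

>>> send_rows([
  [[35,2,1,0,0,0,88],[70,2,1,0,0,0,88],[105,2,1,0,0,0,88],[135,2,1,0,0,0,88],[155,2,1,0,0,0,88],[164,2,1,0,0,0,88],[164,2,1,0,0,0,40],[164,2,1,0,0,0,40]],
], grip_force=18)

```text
clock: 21.5
position: [0.4294, -0.2544, 0.0374]
ee_rot: [-0.117, 1.567, 0.117]
force: [0.6, -0.5, -0.3]
width: 0.756
```

>>> send_rows([
  [[0,0,0,0,0,0,40],[0,0,0,0,0,0,40],[0,0,0,0,0,0,40],[-20,0,0,0,0,0,40],[-50,0,0,0,0,0,40],[-90,0,0,0,0,0,40],[-130,0,0,0,0,0,40],[-165,0,0,0,0,0,40]],
])

```text
clock: 22.3
position: [0.4286, -0.2541, 0.2038]
ee_rot: [-0.117, 1.567, 0.117]
force: [0.5, -0.2, -1.9]
width: 0.608
```

```bash
python3 - <<'E'
from h import *
plan((.597,.068,.2),down(np.radians(52.6)))
E
```

```text
shift [  3.9 293.6 214.3] turn [-44.1   0.    0. ] | pos [ 0.4286 -0.2541  0.2038] w 0.608 F [ 0.5 -0.2 -1.9] t 22.3
```

>>> send_rows([
  [[0,25,18,-3,0,0,40],[0,60,44,-8,0,0,40],[0,100,73,-14,0,0,40],[0,140,102,-20,0,0,40],[0,180,131,-26,0,0,40],[0,218,159,-32,0,0,40],[0,255,186,-38,0,0,40],[0,285,208,-44,0,0,40]],
])

```text
clock: 23.1
position: [0.5928, 0.062, 0.2018]
ee_rot: [-0.72, 1.448, 0.721]
force: [-0.3, -0.0, -2.3]
width: 0.603
```

```bash
python3 - <<'E'
from h import *
plan((.597,.068,.057),down(np.radians(52.6)))
E
```

```text
shift [144.8   0.2   7.3] turn [ 0.3  0.  -0. ] | pos [0.5928 0.062  0.2018] w 0.603 F [-0.3 -0.  -2.3] t 23.1
```

>>> send_rows([
  [[20,0,7,0,0,0,40],[50,0,7,0,0,0,40],[75,0,7,0,0,0,40],[95,0,7,0,0,0,40],[105,0,7,0,0,0,40],[105,0,7,0,0,0,40],[105,0,7,0,0,0,40],[105,0,7,0,0,0,40]],
])

```text
clock: 23.9
position: [0.5973, 0.0643, 0.098]
ee_rot: [-0.716, 1.448, 0.715]
force: [-0.7, 0.4, -0.8]
width: 0.605
```

```bash
python3 - <<'E'
from h import *
plan((.597,.068,.058),down(np.radians(52.6)))
E
```

```text
shift [40.   2.6  2.7] turn [-0.1  0.1  0.1] | pos [0.5973 0.0643 0.098 ] w 0.605 F [-0.7  0.4 -0.8] t 23.9
```

>>> send_rows([
  [[8,3,2,0,0,0,40],[18,3,2,0,0,0,40],[28,3,2,0,0,0,40],[36,3,2,0,0,0,40],[40,3,2,0,0,0,40],[40,3,2,0,0,0,80],[40,3,2,0,0,0,80],[40,3,2,0,0,0,80]],
])

```text
clock: 24.7
position: [0.5955, 0.0676, 0.0566]
ee_rot: [-0.715, 1.45, 0.715]
force: [0.3, 0.2, 0.4]
width: 0.789
```

```bash
python3 - <<'E'
from h import *
plan((.4161,-.1502,.2),down(np.radians(8.3)))
E
```

```text
shift [-143.4    9.9 -282. ] turn [44.2  0.   0. ] | pos [0.5955 0.0676 0.0566] w 0.789 F [0.3 0.2 0.4] t 24.7
```

>>> send_rows([
  [[-20,0,0,0,0,0,85],[-55,0,0,0,0,0,88],[-95,0,0,0,0,0,88],[-130,0,-5,0,0,0,88],[-143,2,-40,6,0,0,88],[-143,3,-85,14,0,0,88],[-143,4,-130,22,0,0,88],[-143,5,-175,30,0,0,88]],
])

```text
clock: 25.5
position: [0.4838, -0.0694, 0.1999]
ee_rot: [-0.304, 1.548, 0.304]
force: [-0.5, -1.2, 0.1]
width: 0.877
```

```bash
python3 scan.py b; python3 - <<'E'
from h import *
plan((.4161,-.1502,.2),down(np.radians(8.3)))
E
```

```text
top jar 0.79 [316.3 263.2] [ 0.419 -0.155]
top jar 0.79 [237.5 192.8] [0.616 0.066]
top jar 0.59 [209.5 232.3] [0.503 0.142]
side jar 0.71 [238.5 282.2] [ 0.412 -0.152]
side jar 0.62 [249.7 210. ] [0.609 0.079]
side jar 0.58 [211.2 208.6] [0.511 0.159]
A 0
B 288 0.071 ((0.4161248803138733, -0.1500876098871231), 0.02791314572095871)
j4 354 0.09 ((0.5031556487083435, 0.14217299222946167), 0.0280319657176733)
E_a 103 0.063 ((0.632516086101532, -0.2925488352775574), 0.029202407225966454)
E_b 113 0.063 ((0.6212058067321777, -0.23097842931747437), 0.03944713994860649)
E_c 52 0.063 ((0.614220380783081, -0.1664019227027893), 0.03649100288748741)
shift [ -0.  -49.  -94.6] turn [14.2  0.1 -0. ] | pos [ 0.4848 -0.0687  0.2001] w 0.881 F [-0.6  0.9  0.1] t 25.7
```

View pics/b_side.png

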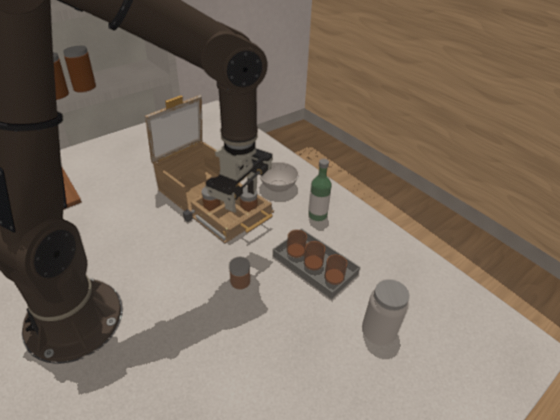

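>>> send_rows([
  [[0,-8,-14,3,0,0,88],[0,-20,-38,7,0,0,88],[0,-33,-65,11,0,0,88],[0,-45,-87,14,0,0,88],[0,-49,-95,14,0,0,88],[0,-49,-95,14,0,0,88],[0,-49,-95,14,0,0,88],[0,-49,-95,14,0,0,88]],
])

```text
clock: 26.5
position: [0.4169, -0.149, 0.1997]
ee_rot: [-0.119, 1.567, 0.119]
force: [-0.1, 0.3, 0.2]
width: 0.881
```

```bash
python3 - <<'E'
from h import *
p,d=optics.get_image("side"); P=cloud("side",d); save("s6",cv2.resize(p[0:220,0:120],None,fx=3,fy=3))
for u,v in [(78,52),(80,70),(55,75),(60,180)]: print((u,v),P[v,u])
plan((.4161,-.1502,.036),down(np.radians(8.3)))
E
```

```text
(78, 52) [0.43459405 1.17034113 0.26113471]
(80, 70) [0.42303686 1.16775239 0.1800729 ]
(55, 75) [0.30964913 1.16221207 0.18866172]
(60, 180) [ 0.09652793 -0.00468817  0.39528468]
shift [163.7  -1.   -0.8] turn [0.4 0.  0. ] | pos [ 0.4167 -0.1491  0.1997] w 0.881 F [1.3 0.2 0.1] t 26.55
```

View pics/s6.png

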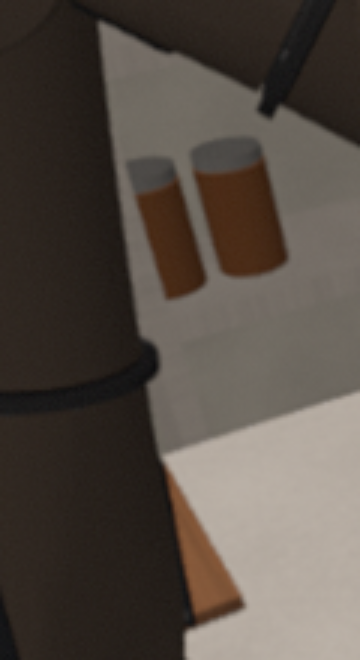

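Those are far off at the wall (y = 1.17 m, out of reach and not on the counter), so they don't count. Now jar B.

>>> send_rows([
  [[35,-1,-1,0,0,0,88],[70,-1,-1,0,0,0,88],[105,-1,-1,0,0,0,88],[135,-1,-1,0,0,0,88],[155,-1,-1,0,0,0,88],[163,-1,-1,0,0,0,88],[163,-1,-1,0,0,0,40],[163,-1,-1,0,0,0,40]],
])

```text
clock: 27.35
position: [0.4158, -0.1511, 0.0373]
ee_rot: [-0.117, 1.567, 0.117]
force: [0.3, 0.3, -0.5]
width: 0.761
```

>>> send_rows([
  [[0,0,0,0,0,0,40],[0,0,0,0,0,0,40],[0,0,0,0,0,0,40],[-20,0,0,0,0,0,40],[-50,0,0,0,0,0,40],[-90,0,0,0,0,0,40],[-130,0,0,0,0,0,40],[-165,0,0,0,0,0,40]],
])

```text
clock: 28.15
position: [0.4146, -0.1512, 0.2036]
ee_rot: [-0.116, 1.567, 0.117]
force: [1.1, 0.9, -1.9]
width: 0.61
```

```bash
python3 - <<'E'
from h import *
plan((.514,.057,.2),down(np.radians(52.6)))
E
```

```text
shift [  3.6 191.2 129.1] turn [-44.1   0.    0. ] | pos [ 0.4146 -0.1512  0.2036] w 0.61 F [ 1.1  0.9 -1.9] t 28.15
```

>>> send_rows([
  [[0,18,12,-4,0,0,40],[0,45,30,-10,0,0,40],[0,75,51,-17,0,0,40],[0,105,71,-24,0,0,40],[0,135,91,-31,0,0,40],[0,165,111,-38,0,0,40],[0,186,126,-44,0,0,40],[0,190,129,-44,0,0,40]],
])

```text
clock: 28.95
position: [0.5149, 0.0603, 0.2007]
ee_rot: [-0.722, 1.448, 0.724]
force: [0.4, -0.1, -2.4]
width: 0.605
```

>>> send_rows([
  [[20,0,0,0,0,0,40],[50,0,0,0,0,0,40],[75,0,0,0,0,0,40],[95,0,0,0,0,0,40],[103,0,0,0,0,0,40],[103,0,0,0,0,0,40],[103,0,0,0,0,0,40],[103,0,0,0,0,0,40]],
])

```text
clock: 29.75
position: [0.5152, 0.0561, 0.0997]
ee_rot: [-0.715, 1.448, 0.715]
force: [0.5, 0.1, -2.2]
width: 0.61
```

```bash
python3 - <<'E'
from h import *
plan((.514,.057,.058),down(np.radians(52.6)))
E
```

```text
shift [41.7  1.5 -0. ] turn [-0.1  0.1  0.1] | pos [0.5152 0.0561 0.0997] w 0.61 F [ 0.5  0.1 -2.2] t 29.75
```

>>> send_rows([
  [[8,1,0,0,0,0,40],[18,1,0,0,0,0,40],[28,1,0,0,0,0,40],[37,1,0,0,0,0,40],[42,1,0,0,0,0,40],[42,1,0,0,0,0,80],[42,1,0,0,0,0,80],[42,1,0,0,0,0,80]],
])

```text
clock: 30.55
position: [0.5139, 0.0566, 0.0567]
ee_rot: [-0.715, 1.449, 0.715]
force: [-1.6, -1.5, 0.3]
width: 0.786
```

>>> send_rows([
  [[-20,0,0,0,0,0,85],[-55,0,0,0,0,0,60],[-90,0,0,0,0,0,30],[-120,-30,-30,6,0,0,0],[-120,-60,-60,14,0,0,0],[-120,-90,-80,22,0,0,0],[-120,-120,-95,30,0,0,0],[-120,-135,-105,38,0,0,0]],
])

```text
clock: 31.35
position: [0.5579, -0.1119, 0.1773]
ee_rot: [-0.194, 1.561, 0.192]
force: [-0.1, -0.1, 0.1]
width: 0.285
```

```bash
python3 - <<'E'
from h import *
s=arm.observe()
p,d=optics.get_image("wrist"); save("w7",p); P=cloud("wrist",d,s)
p2,d2=optics.get_image("side"); save("s7",p2)
a=np.radians(7.6); O=np.array([.5378,.195]); u=np.array([-np.sin(a),np.cos(a)])
for y in (-.258,-.2265): print(O+u*y)
m=(abs(P[...,2]-.047)<.006)&((P[...,:2]-O)@u<-.212)&((P[...,:2]-O)@u>-.245)&(abs((P[...,:2]-O)@[u[1],-u[0]])<.06)
q=P[m]; print("bar",m.sum(),((q[:,:2]-O)@u).mean(),q.mean(0))
t=O+u*-.258; plan((t[0],t[1],.16),down(a))
E
```

```text
[ 0.57192215 -0.06073361]
[ 0.56775607 -0.02951032]
bar 1591 -0.22426748849319872 [ 0.5689486  -0.02709891  0.04764117]
shift [16.9 46.2 26.5] turn [6.5 0.  0.1] | pos [ 0.5574 -0.112   0.177 ] w 0.198 F [ 1.3 -0.3  0.5] t 31.45
```

View pics/w7.png

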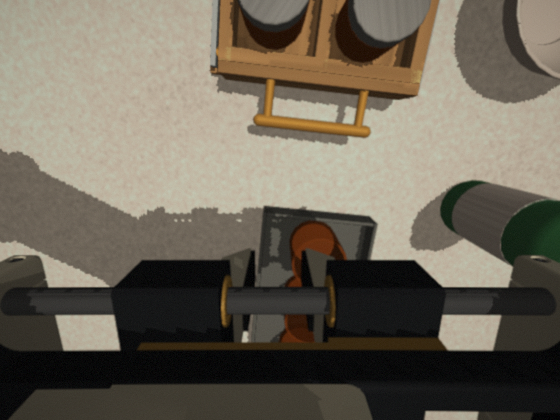

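View pics/s7.png

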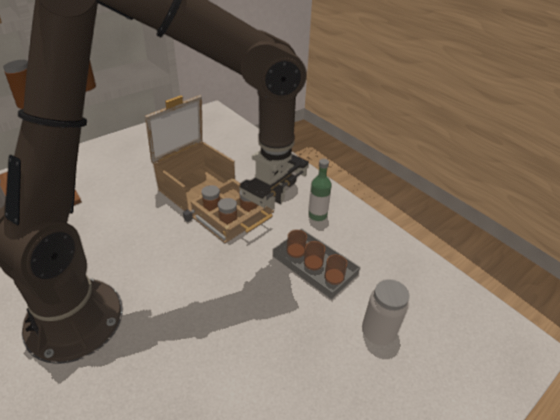

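>>> send_rows([
  [[10,20,12,3,0,0,0],[17,46,26,6,0,0,0],[45,46,27,7,0,0,0],[80,46,27,7,0,0,0],[110,46,27,7,0,0,0],[130,46,27,7,0,0,0],[145,46,27,7,0,0,0],[145,46,27,7,0,0,0]],
])

```text
clock: 32.25
position: [0.5703, -0.0565, 0.0302]
ee_rot: [-0.105, 1.571, 0.106]
force: [0.1, 0.7, 0.1]
width: 0.006
```

```bash
cat > un.py <<'E'
from h import *
a=np.radians(7.6); O=np.array([.5378,.195]); u=np.array([-np.sin(a),np.cos(a)]); ux=np.array([np.cos(a),np.sin(a)])
def unit(st=None):
    st=st or arm.observe(); d=st['position'][:2]-O
    print("unit x,y,z",(d@ux).round(4),(d@u).round(4),st['position'][2].round(4),"F unit",(st['force'][:2]@ux).round(1),(st['force'][:2]@u).round(1),st['force'][2].round(1))
def U(x,y,z): return np.r_[O+ux*x+u*y,z]
E
python3 - <<'E'
from un import *
unit(); plan(U(0,-.25,.03),down(a)); plan(U(0,-.0815,.03),down(a))
E
```

```text
unit x,y,z -0.0011 -0.2536 0.0302 F unit 0.2 0.7 0.1
shift [0.2 3.6 1.1] turn [ 0.1 -0.2 -0.1] | pos [ 0.5703 -0.0565  0.0302] w 0.006 F [0.1 0.7 0.1] t 32.25
shift [  0.3 172.1   1.3] turn [ 0.1 -0.2 -0.1] | pos [ 0.5703 -0.0565  0.0302] w 0.006 F [0.1 0.7 0.1] t 32.25
```

>>> send_rows([
  [[0,6,1,0,0,0,0],[0,12,1,0,0,0,0],[0,17,1,0,0,0,0],[0,23,1,0,0,0,0],[0,31,1,0,0,0,0],[0,40,1,0,0,0,0],[0,49,1,0,0,0,0],[0,58,1,0,0,0,0]],
])

```text
clock: 33.05
position: [0.5648, 0.0011, 0.0317]
ee_rot: [-0.103, 1.568, 0.104]
force: [1.3, -2.5, 1.9]
width: 0.007
```

```bash
python3 - <<'E'
from un import *
unit(); p,d=optics.get_image("side"); save("s8",p); plan(U(0,-.0815,.03),down(a))
E
```

```text
unit x,y,z 0.0011 -0.1958 0.0317 F unit 0.9 -2.7 1.9
shift [  1.6 112.2  -0.9] turn [ 0.1 -0.  -0.1] | pos [0.5644 0.0032 0.0314] w 0.006 F [-0.1  1.6 -0.6] t 33.1
```

View pics/s8.png

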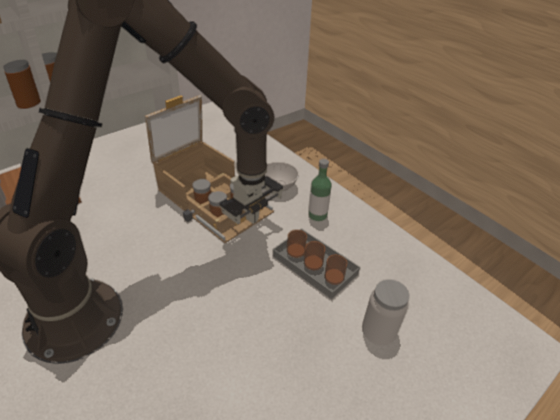

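Carriage is following. Continue.

>>> send_rows([
  [[0,8,0,0,0,0,0],[0,18,0,0,0,0,0],[0,28,0,0,0,0,0],[0,38,0,0,0,0,0],[0,48,0,0,0,0,0],[0,57,0,0,0,0,0],[0,65,0,0,0,0,0],[0,72,0,0,0,0,0]],
])

```text
clock: 33.9
position: [0.5553, 0.0724, 0.0317]
ee_rot: [-0.103, 1.568, 0.104]
force: [-1.5, -1.3, -0.6]
width: 0.009
```

```bash
python3 - <<'E'
from un import *
unit(); plan(U(0,-.0815,.03),down(a))
E
```

```text
unit x,y,z 0.0012 -0.1239 0.0317 F unit -1.6 -1.1 -0.6
shift [ 1.7 42.4 -1.2] turn [-0. -0. -0.] | pos [0.5553 0.0724 0.0317] w 0.009 F [-1.5 -1.3 -0.6] t 33.9
```

>>> send_rows([
  [[0,6,0,0,0,0,0],[0,12,-1,0,0,0,0],[0,18,-1,0,0,0,0],[0,24,-1,0,0,0,0],[0,28,-1,0,0,0,0],[0,32,-1,0,0,0,0],[0,35,-1,0,0,0,0],[0,38,-1,0,0,0,0]],
])

```text
clock: 34.7
position: [0.5495, 0.1095, 0.0318]
ee_rot: [-0.103, 1.568, 0.104]
force: [-0.0, 1.6, -0.4]
width: 0.005
```

```bash
python3 - <<'E'
from un import *
unit(); plan(U(0,-.0815,.03),down(a))
E
```

```text
unit x,y,z 0.0003 -0.0863 0.0318 F unit 0.2 1.6 -0.4
shift [ 1.8  4.8 -0.3] turn [-0.1 -0.  -0. ] | pos [0.5495 0.1095 0.0318] w 0.005 F [-0.   1.6 -0.4] t 34.7
```

>>> send_rows([
  [[0,1,0,0,0,0,0],[0,2,0,0,0,0,0],[0,3,0,0,0,0,0],[0,4,0,0,0,0,0],[0,5,0,0,0,0,0],[0,6,0,0,0,0,0],[0,6,0,0,0,0,0],[0,6,0,0,0,0,0]],
])

```text
clock: 35.5
position: [0.5489, 0.1124, 0.0317]
ee_rot: [-0.104, 1.568, 0.1]
force: [-0.1, -7.9, 0.2]
width: 0.002
```

```bash
python3 - <<'E'
from un import *
unit()
E
```

```text
unit x,y,z 0.0 -0.0833 0.0317 F unit -1.1 -7.8 0.2
```

>>> send_rows([
  [[0,1,0,0,0,0,0],[0,2,0,0,0,0,0],[0,3,0,0,0,0,0],[0,4,0,0,0,0,0],[0,4,0,0,0,0,0],[0,4,0,0,0,0,0],[0,4,0,0,0,0,0],[0,4,0,0,0,0,0]],
])

```text
clock: 36.3
position: [0.5488, 0.1126, 0.0318]
ee_rot: [-0.104, 1.568, 0.094]
force: [0.9, -18.3, -0.4]
width: 0.004
```

```bash
python3 - <<'E'
from un import *
unit()
E
```

```text
unit x,y,z 0.0 -0.0831 0.0318 F unit -1.5 -18.2 -0.4
```

>>> send_rows([
  [[0,-15,0,0,0,0,0],[0,-40,0,0,0,0,0],[0,-60,0,0,0,0,0],[-40,-70,0,0,0,0,0],[-85,-80,0,0,0,0,0],[-130,-80,0,0,0,0,0],[-170,-80,0,0,0,0,0],[-190,-80,0,0,0,0,0]],
])

```text
clock: 37.1
position: [0.56, 0.0393, 0.2254]
ee_rot: [-0.102, 1.564, 0.104]
force: [-0.0, 0.8, -1.3]
width: 0.005
```

```bash
python3 - <<'E'
from un import *
unit(); s=arm.observe(); p,d=optics.get_image("wrist"); save("w9",p); P=cloud("wrist",d,s)
p2,d2=optics.get_image("side"); save("s9",p2); Ps=cloud("side",d2)
p3,d3=optics.get_image("top"); save("t9",p3);Pt=cloud("top",d3)
for n,Q in (("wrist",P),("top",Pt)):
    y=(Q[...,:2]-O)@u; x=(Q[...,:2]-O)@ux
    m=(abs(Q[...,2]-.047)<.006)&(y>-.11)&(y<-.045)&(abs(x)<.045); print(n,"bar",m.sum(),np.median(y[m]) if m.sum() else 0)
    m=(abs(Q[...,2]-.0)<.4)&(Q[...,2]>.15)&(y>.12)&(y<.22)&(abs(x)<.1)
    if m.sum()>50:
        f=np.polyfit(Q[m][:,2],y[m],1); print(n,"cover",m.sum(),"y at z .11,.275",np.polyval(f,[.11,.275]),"zmax",Q[m][:,2].max())
y=(Ps[...,:2]-O)@u; x=(Ps[...,:2]-O)@ux
m=(Ps[...,2]>.14)&(Ps[...,2]<.28)&(y>.1)&(y<.22)&(abs(x)<.1); f=np.polyfit(Ps[m][:,2],y[m],1); print("side cover inner",m.sum(),np.polyval(f,[.11,.275]))
plan(U(0,-.1,.4),down(a)); plan(U(0,.22,.4),down(a))
E
```

```text
unit x,y,z 0.0014 -0.1572 0.2254 F unit 0.1 0.8 -1.3
wrist bar 1140 -0.06645491325126007
top bar 0 0
top cover 1310 y at z .11,.275 [0.17778547 0.16211261] zmax 0.31958994811615593
side cover inner 1864 [0.17848506 0.15880874]
shift [-177.    56.8   -0.4] turn [-0.   0.2 -0.1] | pos [0.5594 0.0399 0.2229] w 0.005 F [-0.8  0.1  0.1] t 37.25
shift [-176.6  376.8   -0.6] turn [-0.   0.2 -0.1] | pos [0.5594 0.0399 0.2229] w 0.005 F [-0.8  0.1  0.1] t 37.25
```

View pics/w9.png

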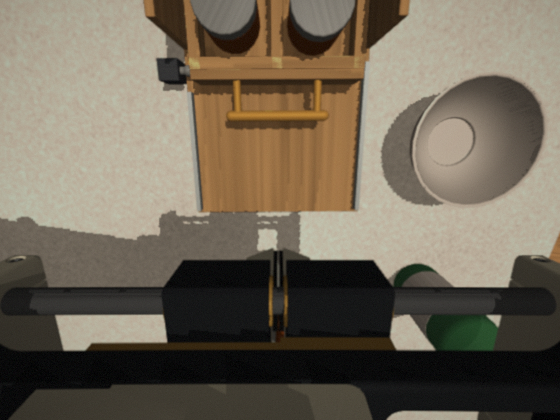

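View pics/s9.png

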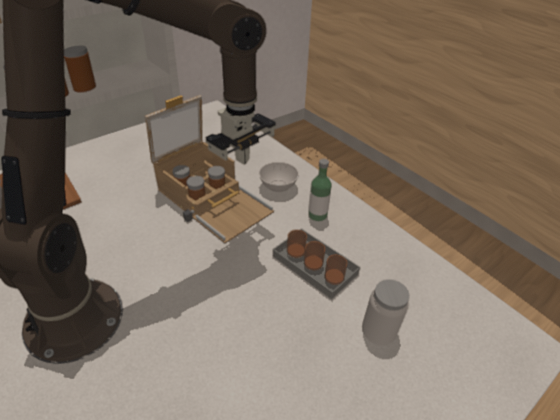

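>>> send_rows([
  [[-35,0,0,0,0,0,0],[-75,0,0,0,0,0,0],[-115,5,0,0,0,0,0],[-150,20,0,0,0,0,0],[-177,50,0,0,0,0,0],[-180,90,0,0,0,0,0],[-180,130,0,0,0,0,0],[-180,170,0,0,0,0,0]],
])

```text
clock: 38.05
position: [0.5356, 0.21, 0.4005]
ee_rot: [-0.104, 1.57, 0.104]
force: [-0.0, 0.2, 0.2]
width: 0.007
```

```bash
python3 - <<'E'
from un import *
unit(); plan(U(0,.22,.4),down(a)); plan(U(0,.22,.275),down(a))
E
```

```text
unit x,y,z -0.0002 0.0151 0.4005 F unit -0.0 0.2 0.2
shift [5.000e-01 2.049e+02 1.000e-01] turn [-0.  -0.1 -0. ] | pos [0.5356 0.21   0.4005] w 0.007 F [-0.   0.2  0.2] t 38.05
shift [125.5 204.8   0.3] turn [-0.  -0.1 -0. ] | pos [0.5356 0.21   0.4005] w 0.007 F [-0.   0.2  0.2] t 38.05
```

>>> send_rows([
  [[0,30,0,0,0,0,0],[0,70,0,0,0,0,0],[0,110,0,0,0,0,0],[0,150,0,0,0,0,0],[0,185,0,0,0,0,0],[0,208,0,0,0,0,0],[0,210,0,0,0,0,0],[0,210,0,0,0,0,0]],
])

```text
clock: 38.85
position: [0.5085, 0.4166, 0.3998]
ee_rot: [-0.106, 1.57, 0.103]
force: [0.6, -0.4, 1.0]
width: 0.005
```

```bash
python3 - <<'E'
from un import *
unit(); p,d=optics.get_image("side"); save("s10",p); plan(U(0,.22,.275),down(a))
E
```

```text
unit x,y,z 0.0003 0.2235 0.3998 F unit 0.6 -0.4 1.0
shift [125.6  -2.1  -0.5] turn [-0.1 -0.1  0.1] | pos [0.5091 0.4154 0.4006] w 0.003 F [ 0.5 -1.   0. ] t 38.9
```

View pics/s10.png

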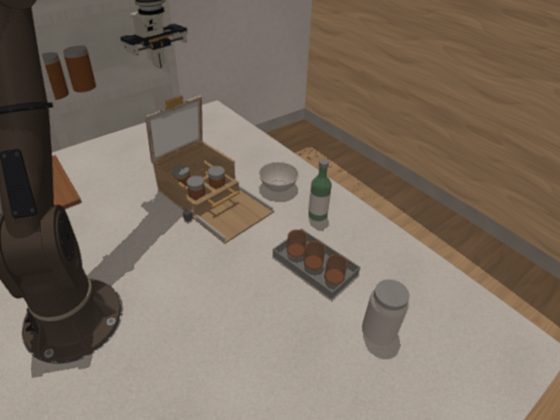

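>>> send_rows([
  [[25,0,0,0,0,0,0],[55,0,0,0,0,0,0],[85,0,0,0,0,0,0],[110,0,0,0,0,0,0],[122,0,0,0,0,0,0],[125,-10,0,0,0,0,0],[125,-18,0,0,0,0,0],[125,-23,0,0,0,0,0]],
])

```text
clock: 39.7
position: [0.5132, 0.3918, 0.2784]
ee_rot: [-0.101, 1.566, 0.102]
force: [-0.1, -0.4, 0.4]
width: 0.005
```

```bash
cat > arc.py <<'E'
from un import *
import sys
unit()
for th in map(float,sys.argv[1:]):
    t=np.radians(th); r=.165
    y=.18-r*np.cos(t)+.008*np.sin(t)+.0095; z=.11+r*np.sin(t)+.008*np.cos(t); print(th,end=' '); plan(U(0,y,z),down(a))
E
python3 arc.py 83 80 75 70 65
```

```text
unit x,y,z 0.0016 0.1983 0.2784 F unit -0.2 -0.4 0.4
83.0 shift [  3.6 -21.   -1.6] turn [-0.2  0.1 -0. ] | pos [0.5132 0.3918 0.2784] w 0.005 F [-0.1 -0.4  0.4] t 39.7
80.0 shift [  4.5 -29.6  -1.6] turn [-0.2  0.1 -0. ] | pos [0.5132 0.3918 0.2784] w 0.005 F [-0.1 -0.4  0.4] t 39.7
75.0 shift [  6.9 -43.8  -1.5] turn [-0.2  0.1 -0. ] | pos [0.5132 0.3918 0.2784] w 0.005 F [-0.1 -0.4  0.4] t 39.7
70.0 shift [ 10.6 -57.7  -1.5] turn [-0.2  0.1 -0. ] | pos [0.5132 0.3918 0.2784] w 0.005 F [-0.1 -0.4  0.4] t 39.7
65.0 shift [ 15.4 -71.3  -1.5] turn [-0.2  0.1 -0. ] | pos [0.5132 0.3918 0.2784] w 0.005 F [-0.1 -0.4  0.4] t 39.7
```

>>> send_rows([
  [[1,-6,-1,0,0,0,0],[2,-11,-1,0,0,0,0],[3,-16,-1,0,0,0,0],[4,-21,-1,0,0,0,0],[4,-26,-1,0,0,0,0],[5,-31,-1,0,0,0,0],[6,-37,-1,0,0,0,0],[7,-44,-1,0,0,0,0]],
])

```text
clock: 40.5
position: [0.5167, 0.3497, 0.2698]
ee_rot: [-0.103, 1.568, 0.104]
force: [0.1, 2.3, -1.0]
width: 0.01
```

```bash
python3 arc.py 75 70 65 60 55 50; python3 -c "
from h import *
p,d=optics.get_image('side'); save('s11',p)"
```

```text
unit x,y,z -0.0004 0.1561 0.2698 F unit 0.4 2.3 -1.0
75.0 shift [-1.7 -1.6  0.4] turn [-0.  0. -0.] | pos [0.5167 0.3497 0.2698] w 0.01 F [ 0.1  2.3 -1. ] t 40.5
70.0 shift [  2.  -15.5   0.4] turn [-0.  0. -0.] | pos [0.5167 0.3497 0.2698] w 0.01 F [ 0.1  2.3 -1. ] t 40.5
65.0 shift [  6.8 -29.1   0.4] turn [-0.  0. -0.] | pos [0.5167 0.3497 0.2698] w 0.01 F [ 0.1  2.3 -1. ] t 40.5
60.0 shift [ 12.9 -42.2   0.4] turn [-0.  0. -0.] | pos [0.5167 0.3497 0.2698] w 0.01 F [ 0.1  2.3 -1. ] t 40.5
55.0 shift [ 20.  -54.7   0.4] turn [-0.  0. -0.] | pos [0.5167 0.3497 0.2698] w 0.01 F [ 0.1  2.3 -1. ] t 40.5
50.0 shift [ 28.2 -66.6   0.4] turn [-0.  0. -0.] | pos [0.5167 0.3497 0.2698] w 0.01 F [ 0.1  2.3 -1. ] t 40.5
```

View pics/s11.png

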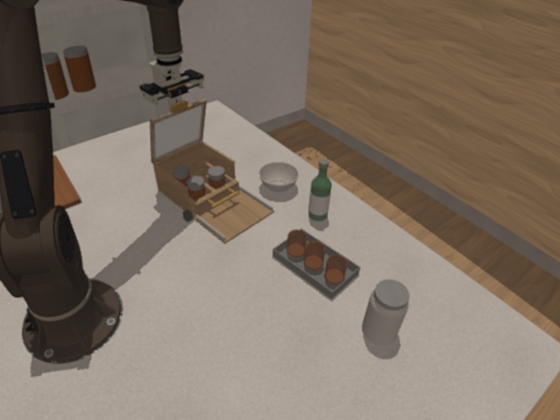

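>>> send_rows([
  [[0,-6,0,0,0,0,0],[1,-12,0,0,0,0,0],[3,-18,0,0,0,0,0],[5,-24,0,0,0,0,0],[8,-31,0,0,0,0,0],[11,-38,0,0,0,0,0],[15,-45,0,0,0,0,0],[19,-52,0,0,0,0,0]],
])

```text
clock: 41.35
position: [0.5236, 0.2974, 0.2505]
ee_rot: [-0.103, 1.568, 0.103]
force: [-1.7, 2.4, 0.7]
width: 0.007
```

```bash
python3 arc.py 60 55 50 45 40 35 30
```

```text
unit x,y,z -0.0005 0.1034 0.2505 F unit -1.3 2.6 0.7
60.0 shift [-6.4 10.5  0.5] turn [-0.1  0.   0. ] | pos [0.5236 0.2974 0.2505] w 0.007 F [-1.7  2.4  0.7] t 41.35
55.0 shift [ 0.7 -2.   0.5] turn [-0.1  0.   0. ] | pos [0.5236 0.2974 0.2505] w 0.007 F [-1.7  2.4  0.7] t 41.35
50.0 shift [  8.9 -13.8   0.5] turn [-0.1  0.   0. ] | pos [0.5236 0.2974 0.2505] w 0.007 F [-1.7  2.4  0.7] t 41.35
45.0 shift [ 18.1 -24.9   0.5] turn [-0.1  0.   0. ] | pos [0.5236 0.2974 0.2505] w 0.007 F [-1.7  2.4  0.7] t 41.35
40.0 shift [ 28.3 -35.1   0.5] turn [-0.1  0.   0. ] | pos [0.5236 0.2974 0.2505] w 0.007 F [-1.7  2.4  0.7] t 41.35
35.0 shift [ 39.3 -44.5   0.5] turn [-0.1  0.   0. ] | pos [0.5236 0.2974 0.2505] w 0.007 F [-1.7  2.4  0.7] t 41.35
30.0 shift [ 51.  -52.8   0.6] turn [-0.1  0.   0. ] | pos [0.5236 0.2974 0.2505] w 0.007 F [-1.7  2.4  0.7] t 41.35
```

>>> send_rows([
  [[5,-8,0,0,0,0,0],[9,-14,0,0,0,0,0],[14,-20,0,0,0,0,0],[19,-26,0,0,0,0,0],[25,-32,0,0,0,0,0],[31,-38,0,0,0,0,0],[37,-43,0,0,0,0,0],[42,-46,0,0,0,0,0]],
])

```text
clock: 42.15
position: [0.5297, 0.2518, 0.2082]
ee_rot: [-0.103, 1.568, 0.102]
force: [-0.1, 0.3, 1.6]
width: 0.005
```

```bash
python3 arc.py 35 30 25 20 15 10; python3 -c "
from h import *
p,d=optics.get_image('side'); save('s12',p)"
```

```text
unit x,y,z -0.0005 0.0574 0.2082 F unit -0.1 0.3 1.6
35.0 shift [-3.   1.6  0.5] turn [-0.1  0.   0. ] | pos [0.5297 0.2518 0.2082] w 0.005 F [-0.1  0.3  1.6] t 42.15
30.0 shift [ 8.8 -6.7  0.6] turn [-0.1  0.   0. ] | pos [0.5297 0.2518 0.2082] w 0.005 F [-0.1  0.3  1.6] t 42.15
25.0 shift [ 21.2 -14.    0.6] turn [-0.1  0.   0. ] | pos [0.5297 0.2518 0.2082] w 0.005 F [-0.1  0.3  1.6] t 42.15
20.0 shift [ 34.3 -20.1   0.6] turn [-0.1  0.   0. ] | pos [0.5297 0.2518 0.2082] w 0.005 F [-0.1  0.3  1.6] t 42.15
15.0 shift [ 47.8 -25.1   0.6] turn [-0.1  0.   0. ] | pos [0.5297 0.2518 0.2082] w 0.005 F [-0.1  0.3  1.6] t 42.15
10.0 shift [ 61.7 -28.9   0.6] turn [-0.1  0.   0. ] | pos [0.5297 0.2518 0.2082] w 0.005 F [-0.1  0.3  1.6] t 42.15
```

View pics/s12.png

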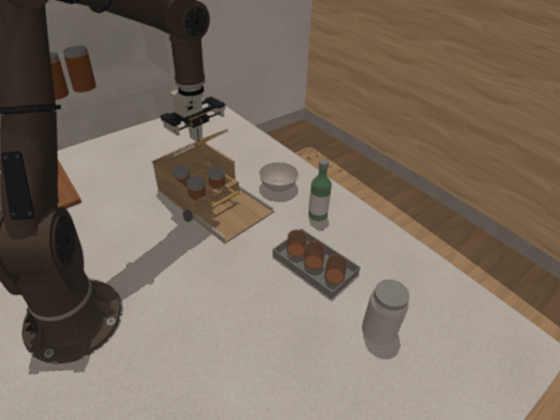

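Cover is following at about 35°. Continue, slower.

>>> send_rows([
  [[6,-5,0,0,0,0,0],[12,-9,0,0,0,0,0],[18,-12,0,0,0,0,0],[24,-15,0,0,0,0,0],[30,-18,0,0,0,0,0],[36,-21,0,0,0,0,0],[42,-23,0,0,0,0,0],[48,-25,0,0,0,0,0]],
])

```text
clock: 43.0
position: [0.5329, 0.2275, 0.1602]
ee_rot: [-0.103, 1.568, 0.103]
force: [0.3, -0.0, 1.6]
width: 0.007
```

```bash
python3 arc.py 15 10 5 2 0
```

```text
unit x,y,z -0.0006 0.0329 0.1602 F unit 0.3 -0.1 1.6
15.0 shift [-0.2 -0.7  0.6] turn [-0.1  0.   0. ] | pos [0.5329 0.2275 0.1602] w 0.007 F [ 0.3 -0.   1.6] t 43.0
10.0 shift [13.7 -4.5  0.6] turn [-0.1  0.   0. ] | pos [0.5329 0.2275 0.1602] w 0.007 F [ 0.3 -0.   1.6] t 43.0
5.0 shift [27.9 -7.   0.6] turn [-0.1  0.   0. ] | pos [0.5329 0.2275 0.1602] w 0.007 F [ 0.3 -0.   1.6] t 43.0
2.0 shift [36.5 -8.   0.6] turn [-0.1  0.   0. ] | pos [0.5329 0.2275 0.1602] w 0.007 F [ 0.3 -0.   1.6] t 43.0
0.0 shift [42.2 -8.4  0.6] turn [-0.1  0.   0. ] | pos [0.5329 0.2275 0.1602] w 0.007 F [ 0.3 -0.   1.6] t 43.0
```

>>> send_rows([
  [[5,-2,0,0,0,0,0],[10,-3,0,0,0,0,0],[15,-5,0,0,0,0,0],[20,-6,0,0,0,0,0],[24,-7,0,0,0,0,0],[28,-7,0,0,0,0,0],[31,-8,0,0,0,0,0],[34,-8,0,0,0,0,0]],
])

```text
clock: 43.8
position: [0.5339, 0.2197, 0.1265]
ee_rot: [-0.103, 1.568, 0.103]
force: [0.1, -0.4, 0.7]
width: 0.008
```

```bash
python3 arc.py 0
```

```text
unit x,y,z -0.0006 0.025 0.1265 F unit 0.0 -0.4 0.7
0.0 shift [ 8.5 -0.5  0.6] turn [-0.1 -0.   0. ] | pos [0.5339 0.2197 0.1265] w 0.008 F [ 0.1 -0.4  0.7] t 43.8
```

>>> send_rows([
  [[2,0,0,0,0,0,0],[3,0,0,0,0,0,0],[4,0,0,0,0,0,0],[5,0,0,0,0,0,0],[6,0,0,0,0,0,0],[6,0,0,0,0,0,0],[6,0,0,0,0,0,0],[6,0,0,0,0,0,0]],
])

```text
clock: 44.6
position: [0.5338, 0.2201, 0.1207]
ee_rot: [-0.103, 1.568, 0.104]
force: [-0.7, 0.5, 0.5]
width: 0.007
```

```bash
python3 arc.py 0
```

```text
unit x,y,z -0.0007 0.0254 0.1207 F unit -0.6 0.6 0.5
0.0 shift [ 2.7 -0.9  0.7] turn [-0.1 -0.  -0. ] | pos [0.5338 0.2201 0.1207] w 0.007 F [-0.7  0.5  0.5] t 44.6
```

>>> send_rows([
  [[1,0,0,0,0,0,0],[1,0,0,0,0,0,0],[2,0,0,0,0,0,0],[2,0,0,0,0,0,0],[3,0,0,0,0,0,0],[3,0,0,0,0,0,0],[4,0,0,0,0,0,0],[4,0,0,0,0,0,0]],
])

```text
clock: 45.4
position: [0.534, 0.22, 0.1182]
ee_rot: [-0.102, 1.568, 0.104]
force: [-7.0, -1.6, 19.3]
width: 0.006
```

```bash
python3 arc.py 0
```

```text
unit x,y,z -0.0005 0.0252 0.1182 F unit -7.2 -0.6 19.3
0.0 shift [ 0.2 -0.7  0.5] turn [-0.1  0.  -0.1] | pos [0.534  0.22   0.1182] w 0.006 F [-7.  -1.6 19.3] t 45.4
```

>>> send_rows([
  [[-3,0,0,0,0,0,0],[-8,0,0,0,0,0,0],[-30,0,0,0,0,0,0],[-70,0,0,0,0,0,0],[-110,0,0,0,0,0,0],[-150,0,0,0,0,0,0],[-150,20,-50,0,0,0,0],[-150,40,-90,0,0,0,0]],
])

```text
clock: 46.2
position: [0.4398, 0.2471, 0.2678]
ee_rot: [-0.1, 1.566, 0.101]
force: [-0.4, 1.2, 0.3]
width: 0.003
```

```bash
python3 - <<'E'
from un import *
unit(); out={}
for n in ("top","side","wrist"):
    s=arm.observe(); p,d=optics.get_image(n); save("f_"+n,p); Q=cloud(n,d,s)
    y=(Q[...,:2]-O)@u; x=(Q[...,:2]-O)@ux
    m=(abs(Q[...,2]-.12)<.012)&(y>-.03)&(y<.2)&(abs(x)<.12)
    if m.sum()>50:
        f=np.polyfit(y[m],Q[m][:,2],1); print(n,"cover",m.sum(),"z at y=0,.17",np.polyval(f,[0,.17]))
    m=(abs(Q[...,2]-.047)<.006)&(y>-.11)&(y<-.045)&(abs(x)<.045); print(n,"bar",m.sum(),np.median(y[m]) if m.sum() else 0)
    if n!="wrist":
      for q in finder.place_of(n,"cover_tab")[:2]: print(q['confidence'],q['xy'])
E
```

```text
unit x,y,z -0.0902 0.0646 0.2678 F unit -0.2 1.3 0.3
top cover 3337 z at y=0,.17 [0.11745689 0.11689963]
top bar 153 -0.06623834343138131
0.61 [190.1, 212.4]
side cover 2214 z at y=0,.17 [0.11889308 0.11758535]
side bar 98 -0.0700504332995868
0.73 [211.0, 175.9]
0.55 [216.5, 186.0]
wrist cover 36129 z at y=0,.17 [0.11795061 0.11811121]
wrist bar 0 0
```

View pics/f_side.png

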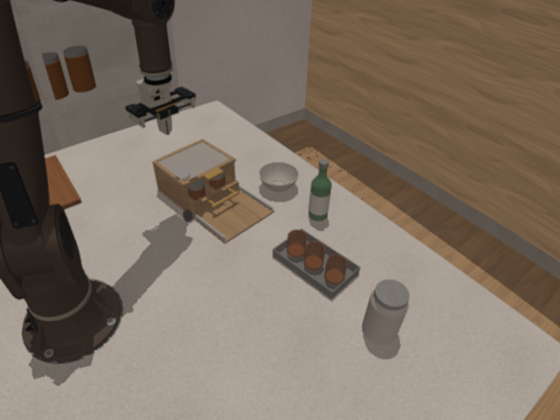

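View pics/f_top.png

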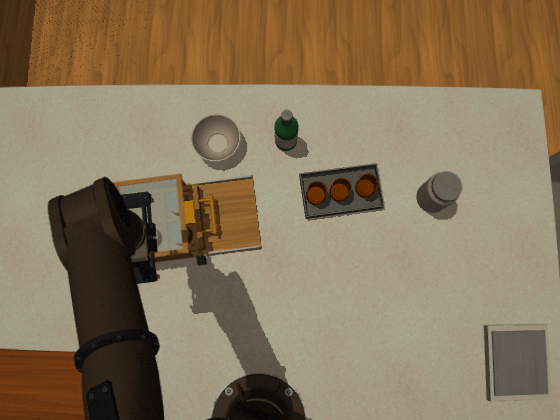

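View pics/f_wrist.png

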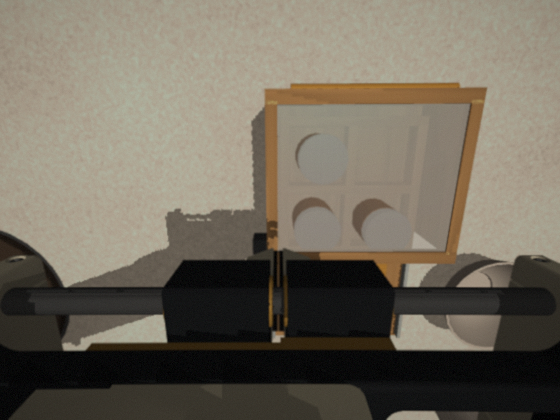

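```bash
python3 -c "
from cell import arm
print(arm.sign_off())"
```

```text
the job is handed in; nothing more can be done
None
```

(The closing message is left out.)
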